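# Start the clamp screw of a movement holder square

### The arm

A 6-joint arm with a two-finger parallel gripper is mounted at the origin on the work surface; the furniture and walls round the work are solid. World frame = base frame: x ahead of the robot, y to its left, z up, the work surface at z = 0. Lengths are in mm, angles in rad, forces in N, time in s.
With the tool pointing down it reaches from about 350 to 975 mm from the base axis. Payload 7.1 kg.
Tool frame: the origin (TCP) lies at the very end of the fingers, on their centre line; the grasp point (between the pads) lies 19 mm behind it; y points along the fingers, x is the direction in which the jaws open and shut, and the axes are right-handed (so a half turn about y gives the same grasp; the last joint's range is limited). The gripper opens to 88 mm and grips with 3 to 60 N. Pads are 20 mm wide; open, the fingers measure 115 mm over their backs; the gripper's body (75 mm by 178 mm) begins 61 mm behind the grasp point.
Start: joints at [1.306, 0.423, 1.63, -0, 1.089, -0.019], TCP at [152.051, 606.205, 193.475] pointing down, gripper open.
Joint ranges: [-3, 3], [-0.9, 2.11], [0.09, 2.58], [-1.31, 4.45], [0.11, 2.69], [-2.54, 2.54]. Speed limits (rad/s): [2.39, 2.39, 3.01, 3.14, 3.14, 3.14].

### API

Orientations are given as a rotation vector (axis times angle).
In Python, from workcell import ctrl gives the robot as it stands. The module is installed in compiled form; this text tells all that it offers.
- The arm moves only by the tool carry_out, never from a script. Its arguments are lists of equal length, an entry for each row: "delta_pos": the shift along the tool's x, y, z in cm, a list of three; "rotation": the turn, a rotation vector about the tool's x, y, z in rad, a list of three. In form: {"delta_pos": [[dx, dy, dz], ...], "rotation": [[wx, wy, wz], ...]}. A call has 1 to 12 rows; each row is the pose to reach, as a shift and turn from the pose commanded when the call began, along the tool's axes at that moment; what a row does not reach only later rows make up. A row lasts 1/12 s, in which the tool goes at most 41.7 mm and 7.16 degrees, less where a joint would pass 70% of its speed; a pose out of reach is approached as far as the arm can. A call with a gripper value outside its range is refused whole. "hand" is the closure in counts, from 0 (fully open) to 255 (shut), set as the call begins (left out, the last holds). The fingers move at their own pace and stop on an object; the grip force is fixed at half the most. Time passes only in rows, so rows that repeat a pose let the fingers close. It gives the time, the measured TCP pose, the force and the opening at its end, in the units of the state.
- ctrl.get_obs(): the state, without advancing time (a new reading comes with each control period).
- ctrl.get_image(name): name is "side" or "top" or "wrist"; returns the picture (420x560x3 uint8, red, green, blue); there is no depth.
- ctrl.camera_info(name): a dict with "fov_y" (degrees; the focal length in pixels is half the picture's height over the tangent of half this angle, whatever the lens; pixels are square), "cx", "cy" (the principal point, pixels), "R" (3x3) and "t" (3): a world point X has camera coordinates R X + t; the wrist camera has in their place "T_tool_cam" (4x4, takes a point from camera to tool coordinates, whose origin is the TCP and whose axes are the tool frame's). Camera axes: x right, y down, z forward; pixel columns grow to the right and rows downward; lengths in mm; the calibration is good to about 2 mm. A picture is of the moment at which its call begins: read the wrist's pose just before it. camera_info takes no time and is no camera call.
- ctrl.close_job(): hands the job in, once; it reports no verdict.
The state is a dict: "t": time; "qpos": joint angles; "qvel": joint speeds; "joint_torque": joint torques, N m; "ee_pos": TCP position; "orientation": TCP orientation; "ft_force": force on the tool from outside, world axes, zero at the start; "moment": the same for the moment, N m; "width": finger opening in mm.
Only numpy, scipy, OpenCV 4.12 (cv2) and the standard library are available. Lean on these libraries where they do the work, as an engineer would, in place of code of your own. Each camera call takes 0.05 s, during which the arm holds its last target.

### The job

On the green clock-movement holder, the clamp screw with the upright flat brass tang still has to be started. Take the red-handled fork key, set it upright, fully down and centred over that tang before turning anything, then turn it clockwise (seen from above) so that the screw makes about its first quarter turn, and leave the key standing square on the screw. Use the key and not the fingers to turn the screw, and leave the blue-handled key where it stands.

Things in the scene. Friction and masses are not known exactly. Their poses are not given: they have to be found in the camera images.
- fork_key_center (a point): Centre of the loose red-handled fork key, 112 mm tall, 0.18 kg, upright on the desk: on its axis, 56 mm above its feet. z up to the handle. Handle: square bar 26 x 26 mm, faces square to x and y, from 6 mm below to 56 mm above this point. At the bottom two steel jaws, 28 mm along x, 38 mm over all in y; the slot between them, 18 mm wide, 26 mm high, runs along x, open at both ends.
- tang_foot (a point): Foot of the brass tang (head of the clamp screw), on the screw's axis, level with the flat strap (62 x 64 mm) on which the key's jaws come to stand; turns with the screw. Tang: upright blade 28 mm along x, 6 mm thick in y, 20 mm high. Key fully down, slot along the tang: key centre 56 mm above this point, 6 mm of room each side of the tang, about 25 degrees of free turn before it bears.
- holder: Fixed green holder plate 108 mm (x) by 230 mm (y), with a clamp block at each end and a round brass clock movement 96 mm across between them. Origin: under the tang screw of the clamp at its -y end, at desk level; the strap top there is 44 mm up. 148 mm along +y is the other clamp, with a low black hexagon screw that is already tight. All but the tang lies below 56 mm.
- clamp_screw (a joint): Turn of the clamp screw in rad, growing as it turns clockwise seen from above; near 0 (up to 0.1) at the start, free up to a stop at 3.0; it turns against a steady friction of about 0.08 N m and stays where it is left. It does not sink noticeably in the first turn.
- hex_key_center (a point): Centre of the loose blue-handled key, a bystander: 112 mm tall, the same square handle, but a round steel socket 38 mm across in place of jaws; 56 mm above the desk. Leave it alone.
Mind the look-alikes: they are no part of the job. Leave any orange or turquoise look-alike of the part that bears fork_key_center alone.

How it is judged:
By the outcome, as a careful person would: the job done as asked, in the order asked, and still so for the second after the job is handed in, with the robot touching nothing.
It also fails if it takes over 38 s, if anything falls off the work surface, if the arm or the gripper's body presses on something with over 40 N, if the wrist force passes 120 N, or if a joint passes its speed limit or range.

## Working session

There is one attempt and no reset: what is moved stays moved. The work goes in short steps, Python scripts to look and compute and a tool call to move; the robot and the scene stay as the last step left them, time stands still between calls to the robot, and variables do not carry over. Pictures are saved under pics/ and viewed, and the job is handed in when it is done.

Besides the shell and the picture viewer there is one more tool, called after ">>>" in YAML: its name, and indented under it one key for each argument. carry_out: Moves the arm, as the interface text tells. Its arguments: {"type":"object","properties":{"delta_pos":{"type":"array","items":{"type":"array","items":{"type":"number"}}},"rotation":{"type":"array","items":{"type":"array","items":{"type":"number"}}},"hand":{"type":"number"}},"required":["delta_pos","rotation"]}

```bash
mkdir -p pics; cat > h.py <<'E'
import numpy as np, cv2
from scipy.spatial.transform import Rotation as Ro
from workcell import ctrl
def snap(n,f):
    im=ctrl.get_image(n); cv2.imwrite('pics/'+f,im[:,:,::-1]); return im
def K(ci): return 210/np.tan(np.radians(ci['fov_y'])/2)
def ray(n,u,v,obs=None):
    ci=ctrl.camera_info(n); f=K(ci); d=np.array([(u-ci['cx'])/f,(v-ci['cy'])/f,1.])
    if 'R' in ci:
        R=np.array(ci['R']);t=np.array(ci['t']); return -R.T@t, R.T@d
    T=np.array(ci['T_tool_cam']); Rt=Ro.from_rotvec(obs['orientation']).as_matrix()
    return Rt@T[:3,3]+np.array(obs['ee_pos']), Rt@T[:3,:3]@d
def onz(n,u,v,z,obs=None):
    o,d=ray(n,u,v,obs); return o+d*(z-o[2])/d[2]
def proj(n,X,obs=None):
    ci=ctrl.camera_info(n); f=K(ci)
    if 'R' in ci: c=np.array(ci['R'])@X+np.array(ci['t'])
    else:
        T=np.array(ci['T_tool_cam']); Rt=Ro.from_rotvec(obs['orientation']).as_matrix()
        c=T[:3,:3].T@(Rt.T@(np.array(X)-obs['ee_pos'])-T[:3,3])
    return f*c[0]/c[2]+ci['cx'], f*c[1]/c[2]+ci['cy']
E
python3 - <<'E'
from h import *
np.set_printoptions(precision=3,suppress=True)
o=ctrl.get_obs(); print(o); 
for n in ['side','top','wrist']:
    ci=ctrl.camera_info(n); print(n,ci)
    snap(n,n+'0.png')
print(Ro.from_rotvec(o['orientation']).as_matrix())
E
```

```text
{'t': 0.0, 'qpos': array([ 1.306,  0.424,  1.631, -0.   ,  1.089, -0.019]), 'qvel': array([-0.001, -0.   , -0.001,  0.001,  0.   , -0.001]), 'joint_torque': array([ -0.003, -54.461, -27.366,   0.064,   0.023,  -0.   ]), 'ee_pos': array([151.892, 605.644, 192.727]), 'orientation': array([-1.316, -1.025,  1.027]), 'ft_force': array([ 0.318, -0.211, -0.26 ]), 'moment': array([ 0.032, -0.009, -0.012]), 'width': 87.986046407501}
side {'fov_y': 52.713611792759, 'cx': 276.725316189355, 'cy': 207.43700009166724, 'R': array([[-0.989, -0.15 ,  0.008],
       [-0.096,  0.587, -0.804],
       [ 0.116, -0.795, -0.595]]), 't': array([366.   , 313.606, 552.064])}
top {'fov_y': 55.532529096010144, 'cx': 277.637374204411, 'cy': 213.1002100088426, 'R': array([[-0.002, -1.   , -0.001],
       [-0.99 ,  0.002, -0.142],
       [ 0.142,  0.001, -0.99 ]]), 't': array([-342.196,  428.812,  868.77 ])}
wrist {'fov_y': 61.230154852127434, 'cx': 279.0442083068871, 'cy': 208.04632182617476, 'T_tool_cam': array([[   1.   ,    0.   ,    0.001,    1.062],
       [  -0.001,   -0.281,    0.96 , -190.619],
       [   0.   ,   -0.96 ,   -0.281,   77.305],
       [   0.   ,    0.   ,    0.   ,    1.   ]])}
[[ 0.243 -0.    -0.97 ]
 [ 0.97  -0.001  0.243]
 [-0.001 -1.     0.   ]]
```

View pics/top0.png

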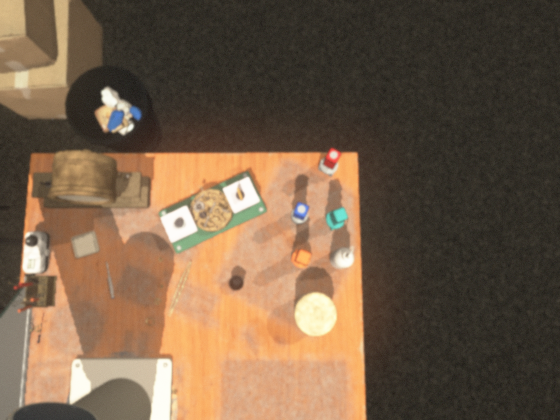

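View pics/side0.png

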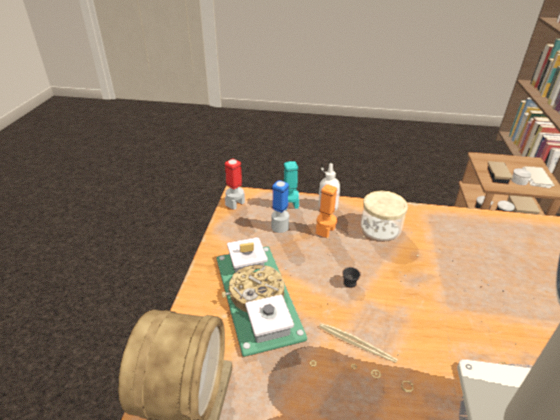

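View pics/wrist0.png

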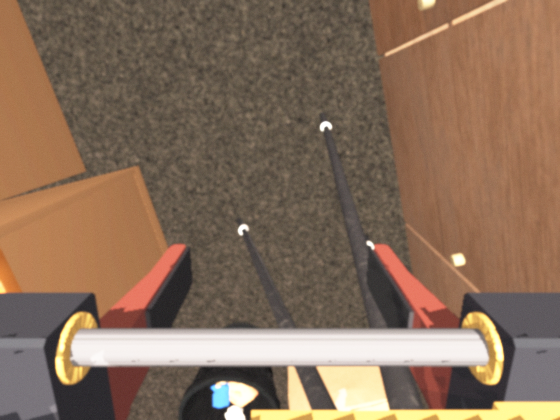

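```bash
python3 - <<'E'
from h import *
np.set_printoptions(precision=1,suppress=True)
im=cv2.imread('pics/top0.png'); 
for p,z in [((331,157),112),((240,194),64),((179,224),44),((30,153),0),((358,153),0),((364,418),0)]: print(p,onz('top',*p,z))
print(proj('top',[0,0,0]),proj('top',[152,606,193]))
cv2.imwrite('pics/c1.png',cv2.resize(im[130:270,150:370],None,fx=3.6,fy=3.6,interpolation=cv2.INTER_CUBIC))
s=cv2.imread('pics/side0.png'); cv2.imwrite('pics/c2.png',cv2.resize(s[150:350,200:360],None,fx=3,fy=3,interpolation=cv2.INTER_CUBIC))
E
```

```text
(331, 157) [ 534.7 -454.7  112. ]
(240, 194) [ 465.7 -260.8   64. ]
(179, 224) [ 402.3 -124.8   44. ]
(30, 153) [578.4 247.2   0. ]
(358, 153) [ 576.8 -534.6    0. ]
(364, 418) [ -17.2 -529.7    0. ]
(np.float64(120.52862887873397), np.float64(409.9763772477402)) (np.float64(-263.1340004258367), np.float64(356.8091557769785))
```

View pics/c1.png

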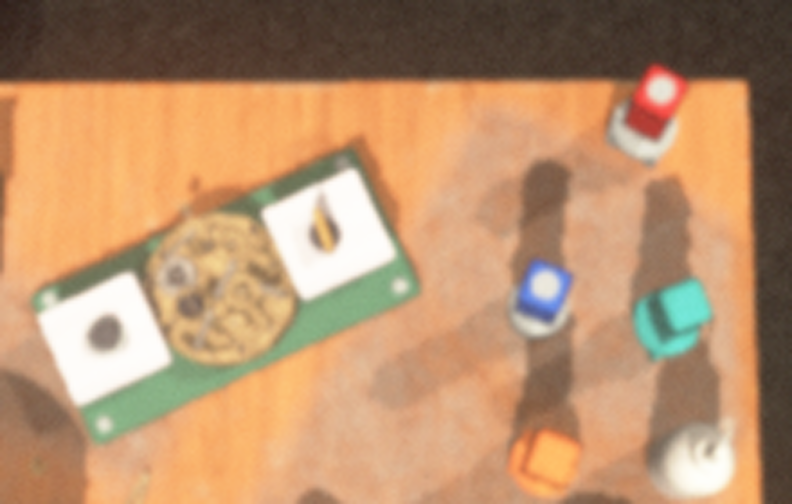

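View pics/c2.png

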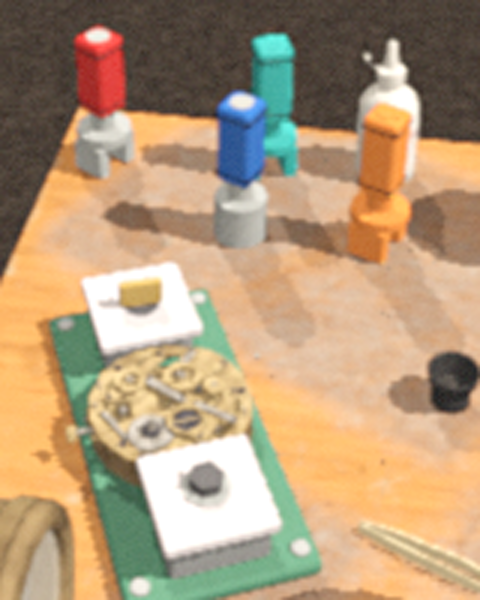

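```bash
cat > plan.py <<'E'
from h import *
def Rpsi(p):  # tool x at yaw p(deg), y down
    p=np.radians(p); x=np.array([np.cos(p),np.sin(p),0]); y=np.array([0,0,-1.]); return np.c_[x,y,np.cross(x,y)]
def rows(cur,psi,wps):  # cur pos, psi cmd; wps list (x,y,z,psi)
    R=Rpsi(psi)
    for x,y,z,p in wps:
        d=R.T@(np.array([x,y,z])-cur)/10; print('[%.2f,%.2f,%.2f]'%tuple(d),' wy=%.3f'%np.radians(psi-p))
E
python3 - <<'E'
from plan import *
# start
A=np.array([152.05,606.2,193.5]); a0=np.degrees(np.arctan2(606.2,152.05)); print(a0)
w=[(152,606,193.5+k*40,75.9) for k in (1,2,3)]
def arc(a,r,psi,z=315): return (r*np.cos(np.radians(a)),r*np.sin(np.radians(a)),z,psi)
for k in range(1,10): w.append(arc(a0-4*k,625-12*k,75.9-3*k))
rows(A,75.9,w); e=w[-1]; print(e)
E
```

```text
75.91928691373472
[-0.02,-4.00,-0.00]  wy=0.000
[-0.02,-8.00,-0.00]  wy=0.000
[-0.02,-12.00,-0.00]  wy=0.000
[-1.35,-12.15,-4.28]  wy=0.052
[-2.98,-12.15,-8.37]  wy=0.105
[-4.88,-12.15,-12.25]  wy=0.157
[-7.03,-12.15,-15.91]  wy=0.209
[-9.40,-12.15,-19.33]  wy=0.262
[-11.97,-12.15,-22.50]  wy=0.314
[-14.72,-12.15,-25.40]  wy=0.367
[-17.63,-12.15,-28.04]  wy=0.419
[-20.66,-12.15,-30.40]  wy=0.471
(np.float64(396.5127278617583), np.float64(331.76295248810897), 315, 48.900000000000006)
```

>>> carry_out:
  delta_pos:
    - [0,-4,0]
    - [0,-8,0]
    - [0,-12,0]
    - [-1.3,-12,-4.3]
    - [-3,-12,-8.4]
    - [-4.9,-12,-12.2]
    - [-7,-12,-15.9]
    - [-9.4,-12,-19.3]
    - [-12,-12,-22.5]
    - [-14.7,-12,-25.4]
    - [-17.6,-12,-28]
    - [-20.7,-12,-30.4]
  rotation:
    - [0,0,0]
    - [0,0,0]
    - [0,0,0]
    - [0,0.05,0]
    - [0,0.1,0]
    - [0,0.16,0]
    - [0,0.21,0]
    - [0,0.26,0]
    - [0,0.31,0]
    - [0,0.37,0]
    - [0,0.42,0]
    - [0,0.47,0]
  hand: 0

```text
t: 1.15
ee_pos: [397.4, 329.6, 313.2]
orientation: [-1.466, -0.666, 0.666]
ft_force: [-0.1, 1.0, 0.6]
width: 87.8
```

```bash
python3 - <<'E'
from plan import *
c=np.array([396.6,331.7,313.5]); p=49.
a0=np.degrees(np.arctan2(c[1],c[0])); print(a0)
def arc(a,r,psi,z=313.5): return (r*np.cos(np.radians(a)),r*np.sin(np.radians(a)),z,psi)
w=[arc(a0-4.3*k,517,p-3.2*k) for k in range(1,13)]; rows(c,p,w); e=w[-1]; print(e)
print()
# to hover
t=np.array([520,-440,260]); a=a0-51.6
w=[]
for k in range(1,13):
    s=k/12; w.append(arc(a+(np.degrees(np.arctan2(t[1],t[0]))-a)*s, 517+(np.hypot(*t[:2])-517)*s, e[3]+(-17-e[3])*s, 313.5+(t[2]-313.5)*s))
rows(np.array(e[:3]),e[3],w)
E
```

```text
39.90773031945885
[-0.76,0.00,-3.80]  wy=0.056
[-1.80,0.00,-7.54]  wy=0.112
[-3.12,0.00,-11.19]  wy=0.168
[-4.70,0.00,-14.73]  wy=0.223
[-6.55,0.00,-18.14]  wy=0.279
[-8.65,0.00,-21.40]  wy=0.335
[-10.98,0.00,-24.50]  wy=0.391
[-13.55,0.00,-27.41]  wy=0.447
[-16.32,0.00,-30.12]  wy=0.503
[-19.29,0.00,-32.62]  wy=0.559
[-22.44,0.00,-34.89]  wy=0.614
[-25.75,0.00,-36.91]  wy=0.670
(np.float64(506.27233358601535), np.float64(-104.77272662945447), 313.5, 10.599999999999994)

[0.39,0.45,-2.54]  wy=0.040
[0.65,0.89,-5.14]  wy=0.080
[0.77,1.34,-7.81]  wy=0.120
[0.75,1.78,-10.52]  wy=0.161
[0.59,2.23,-13.28]  wy=0.201
[0.28,2.67,-16.08]  wy=0.241
[-0.18,3.12,-18.90]  wy=0.281
[-0.79,3.57,-21.75]  wy=0.321
[-1.56,4.01,-24.61]  wy=0.361
[-2.48,4.46,-27.48]  wy=0.401
[-3.57,4.90,-30.35]  wy=0.442
[-4.82,5.35,-33.20]  wy=0.482
```

>>> carry_out:
  delta_pos:
    - [-0.8,0,-3.8]
    - [-1.8,0,-7.5]
    - [-3.1,0,-11.2]
    - [-4.7,0,-14.7]
    - [-6.5,0,-18.1]
    - [-8.6,0,-21.4]
    - [-11,0,-24.5]
    - [-13.5,0,-27.4]
    - [-16.3,0,-30.1]
    - [-19.3,0,-32.6]
    - [-22.4,0,-34.9]
    - [-25.7,0,-36.9]
  rotation:
    - [0,0.056,0]
    - [0,0.112,0]
    - [0,0.168,0]
    - [0,0.223,0]
    - [0,0.279,0]
    - [0,0.335,0]
    - [0,0.391,0]
    - [0,0.447,0]
    - [0,0.503,0]
    - [0,0.559,0]
    - [0,0.614,0]
    - [0,0.67,0]

```text
t: 2.15
ee_pos: [506.1, -106.6, 313.3]
orientation: [-1.566, -0.143, 0.143]
ft_force: [0.8, -0.6, -0.4]
width: 88.0
```

>>> carry_out:
  delta_pos:
    - [0.4,0.4,-2.5]
    - [0.6,0.9,-5.1]
    - [0.8,1.3,-7.8]
    - [0.7,1.8,-10.5]
    - [0.6,2.2,-13.3]
    - [0.3,2.7,-16.1]
    - [-0.2,3.1,-18.9]
    - [-0.8,3.6,-21.7]
    - [-1.6,4,-24.6]
    - [-2.5,4.5,-27.5]
    - [-3.6,4.9,-30.3]
    - [-4.8,5.3,-33.2]
  rotation:
    - [0,0.04,0]
    - [0,0.08,0]
    - [0,0.12,0]
    - [0,0.16,0]
    - [0,0.2,0]
    - [0,0.24,0]
    - [0,0.28,0]
    - [0,0.32,0]
    - [0,0.36,0]
    - [0,0.4,0]
    - [0,0.44,0]
    - [0,0.48,0]

```text
t: 3.15
ee_pos: [519.8, -440.9, 259.7]
orientation: [-1.558, 0.233, -0.232]
ft_force: [-0.3, -0.4, -0.1]
width: 88.0
```

>>> carry_out:
  delta_pos:
    - [0,0,0]
    - [0,0,0]
  rotation:
    - [0,0,0]
    - [0,0,0]

```text
t: 3.32
ee_pos: [519.2, -440.8, 259.3]
orientation: [-1.557, 0.234, -0.232]
ft_force: [0.3, 0.7, -0.1]
width: 87.6
```

```bash
python3 - <<'E'
from h import *
np.set_printoptions(precision=3,suppress=True)
o=ctrl.get_obs(); print(o['t'],o['ee_pos'],o['orientation'],o['qpos']); R=Ro.from_rotvec(o['orientation']).as_matrix(); print(R, np.degrees(np.arctan2(R[1,0],R[0,0])))
snap('wrist','w1.png'); snap('top','t1.png')
E
```

```text
3.3167 [ 519.245 -440.848  259.339] [-1.557  0.234 -0.232] [-0.721  0.447  1.434  0.     1.262 -0.424]
[[ 0.956 -0.001  0.293]
 [-0.293  0.001  0.956]
 [-0.002 -1.     0.001]] -17.027891453623546
```

View pics/w1.png

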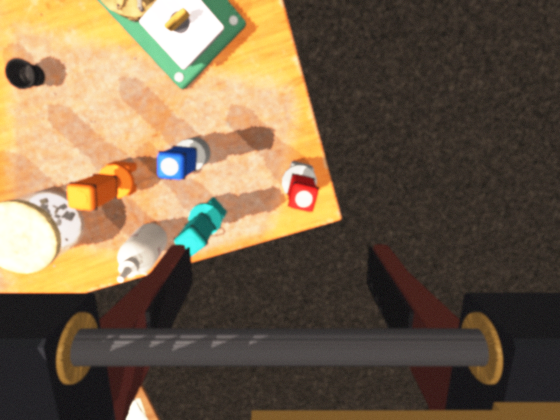

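```bash
cat > m1.py <<'E'
from h import *
import sys
np.set_printoptions(precision=1,suppress=True)
o=ctrl.get_obs()
im=cv2.imread('pics/w1.png'); cv2.imwrite('pics/w1c.png',cv2.resize(im[150:225,260:360],None,fx=8,fy=8,interpolation=cv2.INTER_CUBIC))
print(onz('wrist',304,199,112,o))
h=cv2.cvtColor(im,cv2.COLOR_BGR2HSV); m=(((h[...,0]<6)|(h[...,0]>174))&(h[...,1]>150)&(h[...,2]>90)).astype(np.uint8); m[240:]=0
ys,xs=np.nonzero(m); print(len(xs),xs.min(),xs.max(),ys.min(),ys.max())
t=cv2.imread('pics/top0.png'); h=cv2.cvtColor(t,cv2.COLOR_BGR2HSV); m=(((h[...,0]<8)|(h[...,0]>172))&(h[...,1]>140)&(h[...,2]>70)).astype(np.uint8); m[:,:300]=0;m[200:]=0
ys,xs=np.nonzero(m); print(len(xs),xs.min(),xs.max(),ys.min(),ys.max())
cv2.imwrite('pics/t0c.png',cv2.resize(t[140:180,310:350],None,fx=15,fy=15,interpolation=cv2.INTER_CUBIC))
E
python3 m1.py
```

```text
[ 540.2 -457.   112. ]
549 288 317 175 210
150 325 340 147 167
```

View pics/w1c.png

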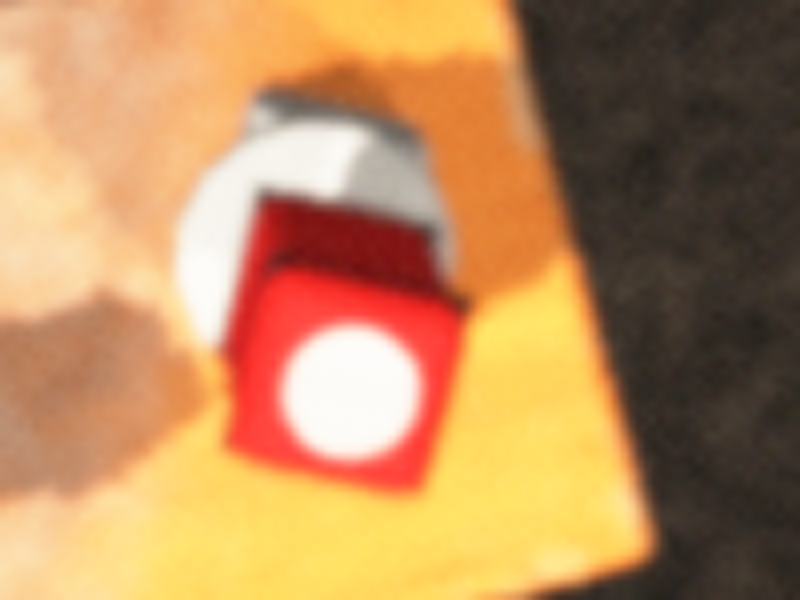

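View pics/t0c.png

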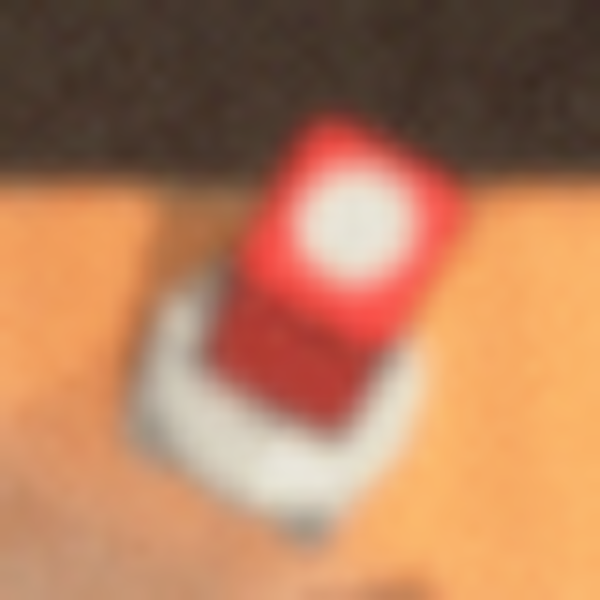

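```bash
python3 - <<'E'
from h import *
np.set_printoptions(precision=1,suppress=True)
print(onz('top',333.7,154.9,112))
ob=np.array(ctrl.camera_info('side')['R']); print(-ob.T@ctrl.camera_info('side')['t'])
c=np.array([538,-457,0]); 
s=cv2.imread('pics/side0.png'); a=cv2.resize(s[150:215,210:260],None,fx=9,fy=9,interpolation=cv2.INTER_CUBIC)
cv2.imwrite('pics/s0c.png',a)
for th in(-30,60):
    t=np.radians(th); X=np.array([np.cos(t),np.sin(t),0]);Y=np.array([-X[1],X[0],0])
    print(th)
    for sx in(14,-14):
        for y in(19,9,-9,-19):
            u,v=proj('side',c+sx*X+y*Y); print(sx,y,int((u-210)*9),int((v-150)*9))
E
```

```text
[ 539.2 -460.5  112. ]
[327.8 309.9 577.6]
-30
14 19 130 505
14 9 157 487
14 -9 206 456
14 -19 232 439
-14 19 210 547
-14 9 237 529
-14 -9 285 496
-14 -19 312 478
60
14 19 238 545
14 9 209 530
14 -9 158 504
14 -19 129 489
-14 19 313 495
-14 9 284 480
-14 -9 233 454
-14 -19 205 440
```

View pics/s0c.png

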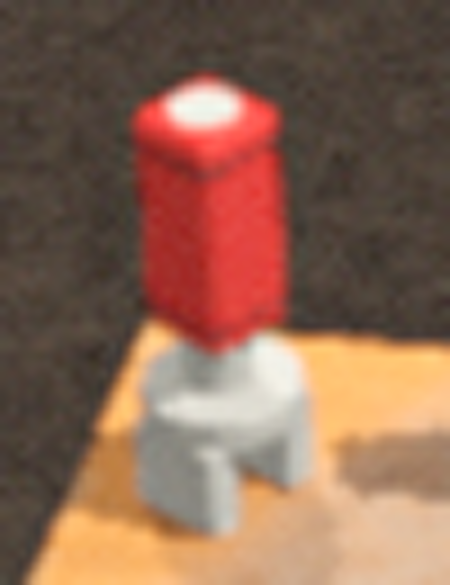

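```bash
python3 - <<'E'
from plan import *
c=np.array([519.3,-440.8,259.5]); T=np.array([539.7,-458.7,160]); 
w=[tuple(c+(T-c)*k/4)+(-17-13*k/4,) for k in range(1,5)]; rows(c,-17,w)
E
```

```text
[0.62,2.49,-0.28]  wy=0.057
[1.24,4.97,-0.56]  wy=0.113
[1.86,7.46,-0.84]  wy=0.170
[2.47,9.95,-1.12]  wy=0.227
```

>>> carry_out:
  delta_pos:
    - [0.62,2.5,-0.28]
    - [1.24,5,-0.56]
    - [1.86,7.5,-0.84]
    - [2.47,10,-1.12]
    - [2.47,10,-1.12]
    - [2.47,10,-1.12]
  rotation:
    - [0,0.06,0]
    - [0,0.11,0]
    - [0,0.17,0]
    - [0,0.227,0]
    - [0,0.227,0]
    - [0,0.227,0]

```text
t: 3.92
ee_pos: [540.5, -455.9, 159.6]
orientation: [-1.531, 0.409, -0.404]
ft_force: [-0.2, -0.2, -0.1]
width: 87.9
```

```bash
python3 - <<'E'
from h import *
np.set_printoptions(precision=3,suppress=True)
o=ctrl.get_obs(); print(o['t'],o['ee_pos'],o['orientation'],o['qpos']); R=Ro.from_rotvec(o['orientation']).as_matrix(); print(np.degrees(np.arctan2(R[1,0],R[0,0])),R[:,1])
snap('wrist','w2.png')
im=cv2.imread('pics/w2.png');print(proj('wrist',np.array([539.7,-458.7,112]),o))
cv2.imwrite('pics/w2c.png',cv2.resize(im[130:330,180:380],None,fx=3,fy=3,interpolation=cv2.INTER_CUBIC))
E
```

```text
3.9167 [ 540.477 -455.889  159.614] [-1.531  0.409 -0.404] [-0.718  0.579  1.453  0.     1.113 -0.199]
-29.714098835484304 [-0.002  0.002 -1.   ]
(np.float64(281.00505602078033), np.float64(223.42078342216766))
```

View pics/w2c.png

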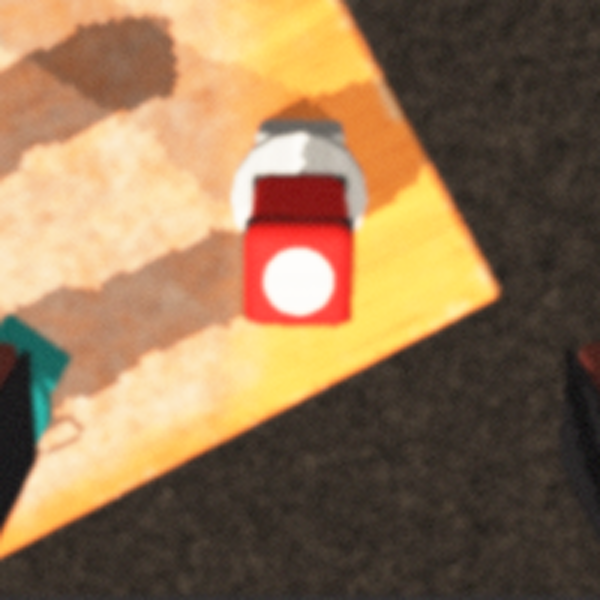

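>>> carry_out:
  delta_pos:
    - [0,0,0]
    - [0,0,0]
  rotation:
    - [0,0,0]
    - [0,0,0]

```text
t: 4.13
ee_pos: [541.5, -458.0, 162.9]
orientation: [-1.533, 0.406, -0.41]
ft_force: [-0.5, -0.7, -0.3]
width: 87.8
```

```bash
python3 - <<'E'
from h import *
np.set_printoptions(precision=3,suppress=True)
o=ctrl.get_obs(); print(o['t'],o['ee_pos'],o['orientation'],o['qpos'],o['qvel'],o['ft_force'])
print(onz('wrist',280,224,112,o)); q=proj('wrist',np.array(o['ee_pos'])*[1,1,0]+[0,0,112],o); print(q)
E
```

```text
4.1333 [ 541.464 -457.975  162.899] [-1.533  0.406 -0.41 ] [-0.719  0.576  1.451  0.     1.112 -0.198] [-0.004  0.003  0.004  0.001 -0.004  0.002] [-0.495 -0.659 -0.294]
[ 539.526 -461.988  112.   ]
(np.float64(279.5660636020358), np.float64(218.10653398018704))
```

```bash
python3 - <<'E'
from plan import *
o=ctrl.get_obs(); o=dict(o); o['ee_pos']=np.array([539.7,-458.7,160]); o['orientation']=Ro.from_matrix(Rpsi(-30)).as_rotvec()
print(onz('wrist',280,224,112,o), proj('wrist',[539.7,-458.7,112],o))
rows(o['ee_pos'],-30,[(539.1,-460.3,67,-30)])
E
```

```text
[ 538.11088727 -461.73890033  112.        ] (np.float64(279.8023234607137), np.float64(219.40623057911486))
[0.03,9.30,-0.17]  wy=0.000
```

Descend in two stages, looking half way.

>>> carry_out:
  delta_pos:
    - [0,1.5,-0.1]
    - [0,3,-0.2]
    - [0,4.5,-0.2]
    - [0,6,-0.2]
    - [0,6,-0.2]
  rotation:
    - [0,0,0]
    - [0,0,0]
    - [0,0,0]
    - [0,0,0]
    - [0,0,0]

```text
t: 4.55
ee_pos: [537.5, -457.7, 96.3]
orientation: [-1.529, 0.413, -0.405]
ft_force: [0.2, 0.5, -0.8]
width: 88.0
```

```bash
python3 - <<'E'
from h import *
np.set_printoptions(precision=3,suppress=True)
o=ctrl.get_obs(); print(o['t'],o['ee_pos'],o['ft_force'])
snap('wrist','w3.png'); snap('side','s3.png')
im=cv2.imread('pics/s3.png');cv2.imwrite('pics/s3c.png',cv2.resize(im[60:230,160:360],None,fx=4,fy=3.5,interpolation=cv2.INTER_CUBIC))
E
```

```text
4.55 [ 537.538 -457.684   96.29 ] [ 0.227  0.524 -0.795]
```

View pics/w3.png

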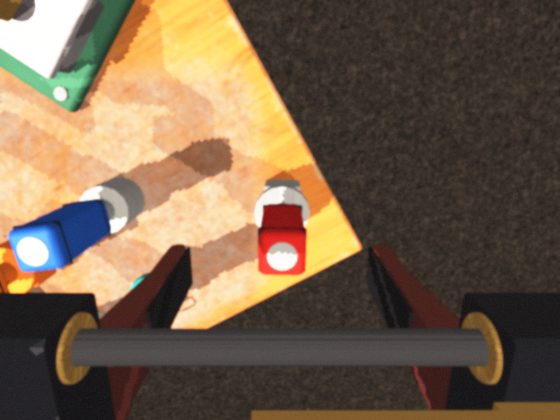

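View pics/s3c.png

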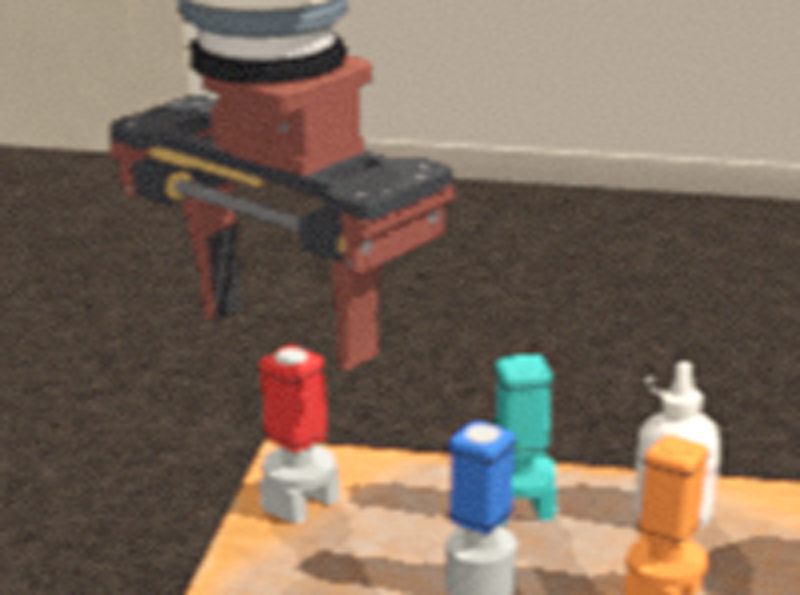

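```bash
python3 - <<'E'
from h import *
print(proj('side',[538.5,-460.3,100]),proj('side',[539,-460.3,112]),proj('top',[539,-460.3,112]))
X=np.array([.866,-.5,0]);
for s in(44,-44): print(proj('side',np.array([538.5,-460.3,100])+s*X),proj('side',np.array([538.5,-460.3,100])+s*X+10*np.array([.5,.866,0])))
snap('top','t3.png');im=cv2.imread('pics/t3.png');cv2.imwrite('pics/t3c.png',cv2.resize(im[110:210,270:390],None,fx=6,fy=6,interpolation=cv2.INTER_CUBIC))
E
```

```text
(np.float64(232.39745735781582), np.float64(166.63908145415598)) (np.float64(231.86939946600535), np.float64(161.8289685788731)) (np.float64(333.6252753476525), np.float64(155.00482280491184))
(np.float64(217.9858017139224), np.float64(160.140625400718)) (np.float64(214.76487980007258), np.float64(161.90625554031158))
(np.float64(247.5117811050258), np.float64(173.45438228257234)) (np.float64(244.34123770917958), np.float64(175.40073674206704))
```

View pics/t3c.png

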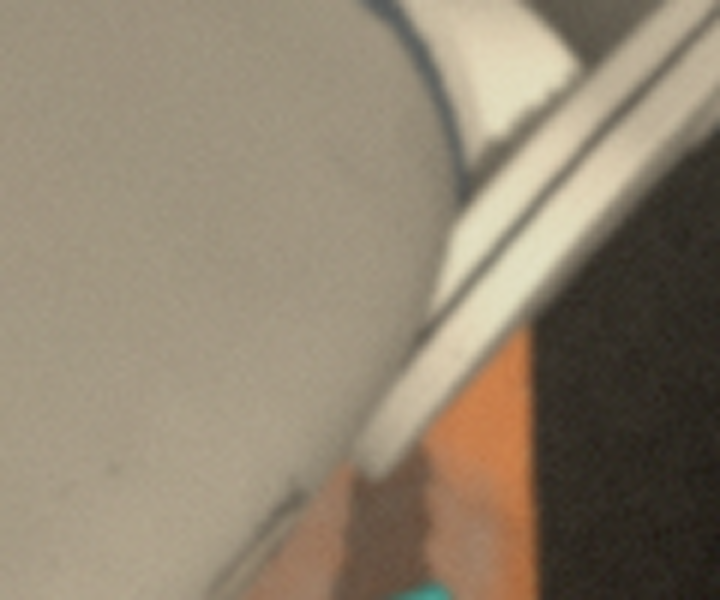

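```bash
python3 - <<'E'
from h import *
o={'ee_pos':np.zeros(3),'orientation':np.zeros(3)}
for p in [(44,0,0),(44,0,10),(44,0,-10),(-44,0,0),(-44,0,10),(0,-12,0),(0,-5,0),(0,0,0),(0,13,0),(0,-12,-4),(0,48,0)]: print(p,np.round(proj('wrist',np.array(p,float),o),1))
r=ctrl.get_obs(); print(r)
E
```

```text
(44, 0, 0) [356.3 245.2]
(44, 0, 10) [357.4 228.8]
(44, 0, -10) [355.2 261.1]
(-44, 0, 0) [203.8 245.2]
(-44, 0, 10) [202.7 228.8]
(0, -12, 0) [280.1 253.6]
(0, -5, 0) [280.1 248.6]
(0, 0, 0) [280.  245.2]
(0, 13, 0) [280.  237.1]
(0, -12, -4) [280.1 260.3]
(0, 48, 0) [279.8 219.4]
{'t': 4.7, 'qpos': array([-7.22074529e-01,  6.45792999e-01,  1.48433350e+00,  2.62899897e-05,
        1.01187052e+00, -2.00185688e-01]), 'qvel': array([ 1.18987203e-03, -1.62232074e-02, -1.52634244e-02, -9.54027377e-05,
       -1.67746869e-04,  2.02416559e-04]), 'joint_torque': array([-1.38825158e-02, -6.41000462e+01, -2.49343371e+01,  5.59013116e-02,
        5.53660991e-02, -2.20075271e-03]), 'ee_pos': array([ 539.65785617, -459.43342399,  100.27373447]), 'orientation': array([-1.53161356,  0.4093244 , -0.40876599]), 'ft_force': array([-0.60938596, -0.62915249, -0.47709419]), 'moment': array([-0.09195605,  0.06574776,  0.0297716 ]), 'width': 87.74842723791636}
```

```bash
python3 - <<'E'
from h import *
snap('side','s4.png');im=cv2.imread('pics/s4.png');cv2.imwrite('pics/s4c.png',cv2.resize(im[110:210,190:290],None,fx=6,fy=6,interpolation=cv2.INTER_CUBIC))
w=cv2.imread('pics/w3.png');cv2.imwrite('pics/w3c.png',cv2.resize(w[210:310,160:400],None,fx=3.3,fy=5,interpolation=cv2.INTER_CUBIC))
for z in (20,19): pass
E
```

```text
(no output)
```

View pics/s4c.png

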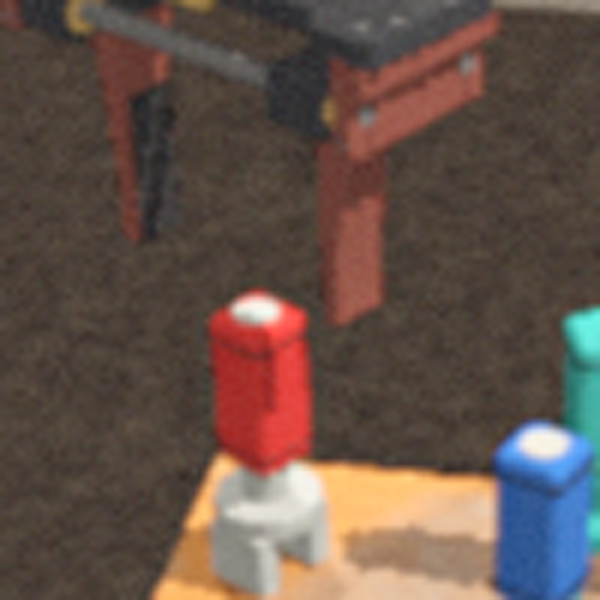

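View pics/w3c.png

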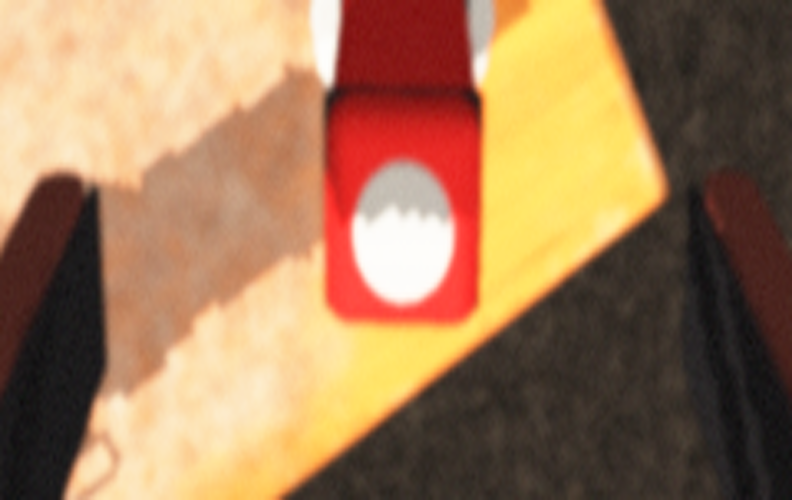

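```bash
python3 - <<'E'
from h import *
o={'ee_pos':np.zeros(3),'orientation':np.zeros(3)}
for p in [(44,-28,10),(44,-28,0),(44,-28,-10),(44,-24,10),(44,-24,-10),(0,-12,-2),(0,-12,-4)]: print(p,np.round(proj('wrist',np.array(p,float),o),1))
X=np.array([.866,-.5,0]);Z=np.array([.5,.866,0])
for s in(44,57,-44,-57):
  for h in (0,26): print(s,h,np.round((np.array(proj('side',np.array([538.5,-460.3,100+h])+s*X+10*Z))-[190,110])*6))
E
```

```text
(44, -28, 10) [369.4 247.9]
(44, -28, 0) [368.  266.4]
(44, -28, -10) [366.6 284.4]
(44, -24, 10) [367.5 244.8]
(44, -24, -10) [364.8 280.6]
(0, -12, -2) [280.1 256.9]
(0, -12, -4) [280.1 260.3]
44 0 [149. 311.]
44 26 [143. 249.]
57 0 [124. 300.]
57 26 [118. 238.]
-44 0 [326. 392.]
-44 26 [323. 328.]
-57 0 [354. 405.]
-57 26 [351. 341.]
```

>>> carry_out:
  delta_pos:
    - [0.1,1.5,-0.1]
    - [0.1,3,-0.2]
    - [0.1,4.5,-0.2]
    - [0.1,4.5,-0.2]
    - [0.1,4.5,-0.2]
  rotation:
    - [0,0,0]
    - [0,0,0]
    - [0,0,0]
    - [0,0,0]
    - [0,0,0]

```text
t: 5.17
ee_pos: [538.3, -460.7, 53.3]
orientation: [-1.53, 0.412, -0.407]
ft_force: [0.8, 0.5, 0.1]
width: 87.5
```

```bash
python3 - <<'E'
from h import *
o=ctrl.get_obs(); print(o['t'],o['ee_pos'],o['ft_force'])
snap('side','s5.png');im=cv2.imread('pics/s5.png');a=cv2.resize(im[130:230,190:290],None,fx=4,fy=4,interpolation=cv2.INTER_CUBIC)
snap('wrist','w5.png');w=cv2.imread('pics/w5.png');b=cv2.resize(w[200:350,180:380],None,fx=2,fy=2.667,interpolation=cv2.INTER_CUBIC)
cv2.imwrite('pics/sw5.png',np.hstack([a,b]))
E
```

```text
5.1667 [ 538.34807731 -460.70690082   53.27962057] [0.75653473 0.46279247 0.06634899]
```

View pics/sw5.png

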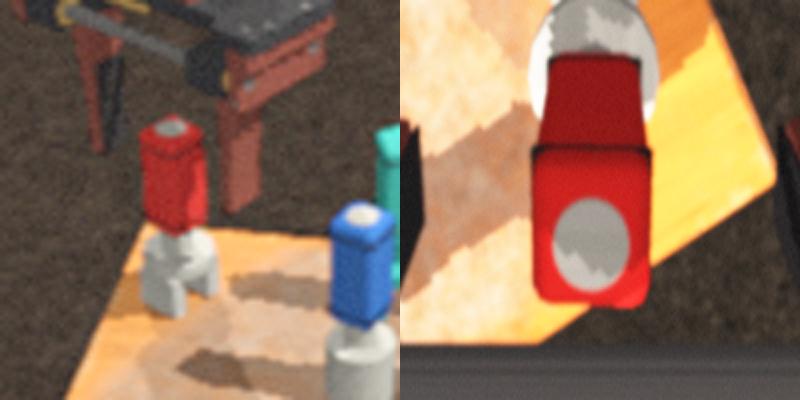

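>>> carry_out:
  delta_pos:
    - [-0.15,0,0]
    - [-0.15,0,0]
    - [-0.15,0,0]
    - [-0.15,0,0]
    - [-0.15,0,0]
    - [-0.15,0,0]
    - [-0.15,0,0]
    - [-0.15,0,0]
    - [-0.15,0,0]
    - [-0.15,0,0]
  rotation:
    - [0,0,0]
    - [0,0,0]
    - [0,0,0]
    - [0,0,0]
    - [0,0,0]
    - [0,0,0]
    - [0,0,0]
    - [0,0,0]
    - [0,0,0]
    - [0,0,0]
  hand: 255

```text
t: 6.1
ee_pos: [538.2, -460.9, 55.5]
orientation: [-1.532, 0.409, -0.409]
ft_force: [0.1, -0.1, -0.9]
width: 25.9
```

```bash
python3 - <<'E'
from h import *
o=ctrl.get_obs(); print(o['t'],o['ee_pos'],o['ft_force'],o['moment'],o['width'])
c={'ee_pos':np.zeros(3),'orientation':np.zeros(3)}
print(proj('wrist',np.array([0,-58.,0]),c),proj('wrist',np.array([0,-58.,-5]),c))
snap('side','s6.png');im=cv2.imread('pics/s6.png');a=cv2.resize(im[130:230,190:290],None,fx=4,fy=4,interpolation=cv2.INTER_CUBIC)
snap('wrist','w6.png');w=cv2.imread('pics/w6.png');b=cv2.resize(w[200:350,180:380],None,fx=2,fy=2.667,interpolation=cv2.INTER_CUBIC)
cv2.imwrite('pics/sw6.png',np.hstack([a,b]))
E
```

```text
6.1 [ 538.17267532 -460.87009595   55.45149879] [ 0.1170824  -0.10809368 -0.93472618] [-0.12028357  0.03032996  0.02558468] 25.92944056235506
(np.float64(280.4964614838803), np.float64(297.6312030992108)) (np.float64(280.47972013855633), np.float64(308.1247477693888))
```

View pics/sw6.png

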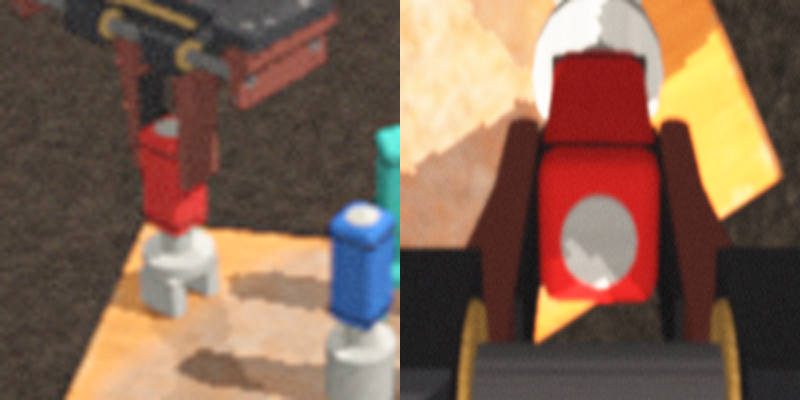

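```bash
cat > strap.py <<'E'
from h import *
np.set_printoptions(precision=1,suppress=True)
def strap(cam,f,box,thr=150,obs=None,smax=60,z=44):
    im=cv2.imread(f); h=cv2.cvtColor(im,cv2.COLOR_BGR2HSV)
    m=((h[...,1]<smax)&(h[...,2]>thr)).astype(np.uint8); k=np.zeros_like(m); x0,y0,x1,y1=box; k[y0:y1,x0:x1]=1; m*=k
    cs,_=cv2.findContours(m,0,2); c=max(cs,key=cv2.contourArea); c=cv2.convexHull(c)
    P=np.array([onz(cam,u+0.,v+0.,z,obs)[:2] for u,v in c[:,0]],np.float32)
    r=cv2.minAreaRect(P); return cv2.contourArea(c),r
if __name__=='__main__':
    print(strap('top','pics/top0.png',(220,170,265,215)))
    print(strap('top','pics/top0.png',(160,203,200,245)))
    print(strap('side','pics/side0.png',(222,230,272,275)))
    print(strap('side','pics/side0.png',(240,290,300,350)))
    im=cv2.imread('pics/top0.png'); a=cv2.resize(im[170:220,215:275],None,fx=8,fy=8,interpolation=cv2.INTER_CUBIC)
    im=cv2.imread('pics/side0.png'); b=cv2.resize(im[230:280,222:275],None,fx=6,fy=8,interpolation=cv2.INTER_CUBIC)
    cv2.imwrite('pics/tang.png',np.hstack([a,b]))
E
python3 strap.py
```

```text
(1105.5, ((459.1567687988281, -265.8414306640625), (94.59135437011719, 68.62705993652344), 26.960050582885742))
(1042.5, ((404.841552734375, -124.74942779541016), (85.37457275390625, 68.78838348388672), 25.350191116333008))
(1043.5, ((459.5570983886719, -257.0875549316406), (75.01656341552734, 81.02460479736328), 25.409570693969727))
(1950.5, ((404.3044738769531, -128.24386596679688), (66.23239135742188, 108.24324798583984), 27.564611434936523))
```

View pics/tang.png

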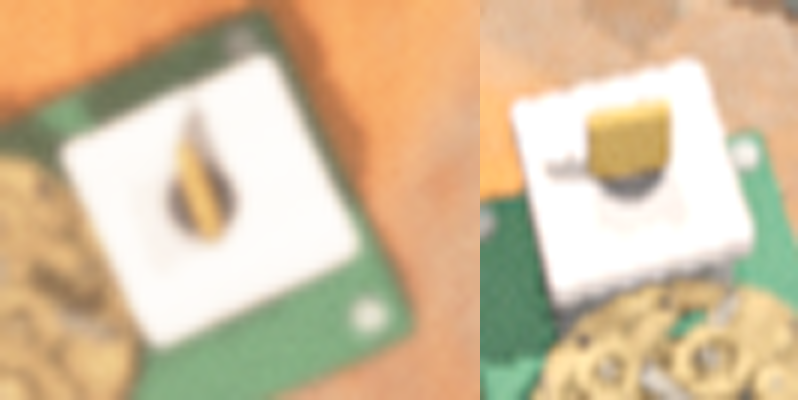

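```bash
python3 - <<'E'
from h import *
np.set_printoptions(precision=1,suppress=True)
T=np.array([(62,150),(270,52),(360,250),(155,345)])/8+[215,170]-.5+.0625
P=np.array([onz('top',*p,44)[:2] for p in T]); print(P,P.mean(0),[np.linalg.norm(P[i]-P[i-1]) for i in range(4)],[np.degrees(np.arctan2(*(P[i]-P[i-1])[::-1])) for i in range(4)])
S=(np.array([(513,100),(700,60),(752,245),(560,295)])-[480,0])/[6,8]+[222,230]-.4
P=np.array([onz('side',*p,44)[:2] for p in S]); print(P,P.mean(0),[np.linalg.norm(P[i]-P[i-1]) for i in range(4)],[np.degrees(np.arctan2(*(P[i]-P[i-1])[::-1])) for i in range(4)])
a,b=[onz('top',*(np.array(p)/8+[215,170]-.44),64)[:2] for p in [(183,147),(210,237)]]; print('tang',a,b,(a+b)/2,np.linalg.norm(a-b),np.degrees(np.arctan2(*(a-b)[::-1])))
a,b=[onz('side',*((np.array(p)-[480,0])/[6,8]+[222,230]-.4),64)[:2] for p in [(590,112),(669,103)]]; print('tang',a,b,(a+b)/2,np.linalg.norm(a-b),np.degrees(np.arctan2(*(a-b)[::-1])))
E
```

```text
[[ 482.6 -219.1]
 [ 510.6 -277.1]
 [ 454.  -302.7]
 [ 427.4 -245.9]] [ 468.6 -261.2] [np.float64(61.378762746705675), np.float64(64.3969810095882), np.float64(62.0659891073103), np.float64(62.715402455367936)] [np.float64(25.894619333754378), np.float64(-64.24646181280671), np.float64(-155.6627131654112), np.float64(115.14283921598508)]
[[ 508.5 -278.5]
 [ 452.6 -302.4]
 [ 425.3 -241.6]
 [ 478.8 -216.9]] [ 466.3 -259.8] [np.float64(68.45584070722208), np.float64(60.685473438547426), np.float64(66.59280841371016), np.float64(58.961098224842665)] [np.float64(-64.291839203379), np.float64(-156.88563294181142), np.float64(114.27244272463619), np.float64(24.870118402589174)]
tang [ 479.2 -255.1] [ 454.2 -262.7] [ 466.7 -258.9] 26.168901547401248 17.05089454184952
tang [ 477.6 -256.2] [ 454.5 -263. ] [ 466.  -259.6] 24.094979071926616 16.570172464310666
```

```bash
python3 - <<'E'
from plan import *
c=np.array([537.6,-461.5,155]); T=np.array([467.6,-261.9,135]); 
w=[tuple(c+(T-c)*k/10)+(-30+48*k/10,) for k in range(1,11)]; rows(c,-30,w)
E
```

```text
[-1.60,0.20,1.38]  wy=-0.084
[-3.21,0.40,2.76]  wy=-0.168
[-4.81,0.60,4.14]  wy=-0.251
[-6.42,0.80,5.51]  wy=-0.335
[-8.02,1.00,6.89]  wy=-0.419
[-9.63,1.20,8.27]  wy=-0.503
[-11.23,1.40,9.65]  wy=-0.586
[-12.83,1.60,11.03]  wy=-0.670
[-14.44,1.80,12.41]  wy=-0.754
[-16.04,2.00,13.79]  wy=-0.838
```

>>> carry_out:
  delta_pos:
    - [0,-1,0]
    - [0,-3,0]
    - [0,-5,0]
    - [0,-7,0]
    - [0,-9,0]
    - [0,-10,0]
    - [0,-10,0]
  rotation:
    - [0,0,0]
    - [0,0,0]
    - [0,0,0]
    - [0,0,0]
    - [0,0,0]
    - [0,0,0]
    - [0,0,0]

```text
t: 6.78
ee_pos: [539.5, -462.0, 158.8]
orientation: [-1.534, 0.406, -0.413]
ft_force: [0.9, -0.5, -2.0]
width: 25.7
```

>>> carry_out:
  delta_pos:
    - [-1.6,0.2,1.4]
    - [-3.2,0.4,2.8]
    - [-4.8,0.6,4.1]
    - [-6.4,0.8,5.5]
    - [-8,1,6.9]
    - [-9.6,1.2,8.3]
    - [-11.2,1.4,9.6]
    - [-12.8,1.6,11]
    - [-14.4,1.8,12.4]
    - [-16,2,13.8]
    - [-16,2,13.8]
    - [-16,2,13.8]
  rotation:
    - [0,-0.084,0]
    - [0,-0.168,0]
    - [0,-0.251,0]
    - [0,-0.335,0]
    - [0,-0.419,0]
    - [0,-0.503,0]
    - [0,-0.586,0]
    - [0,-0.67,0]
    - [0,-0.754,0]
    - [0,-0.838,0]
    - [0,-0.838,0]
    - [0,-0.838,0]

```text
t: 7.78
ee_pos: [467.4, -260.4, 134.6]
orientation: [-1.555, -0.247, 0.249]
ft_force: [0.8, -0.5, -1.9]
width: 25.9
```

```bash
cat > look.py <<'E'
from h import *
import sys
n=sys.argv[1]; bs=[int(v) for v in sys.argv[2].split(',')]; bw=[int(v) for v in sys.argv[3].split(',')]
o=ctrl.get_obs(); R=Ro.from_rotvec(o['orientation']).as_matrix(); print(o['t'],o['ee_pos'].round(1),np.degrees(np.arctan2(R[1,0],R[0,0])).round(1),R[:,1].round(3),o['ft_force'].round(1),o['moment'].round(3),round(o['width'],1),o['qpos'].round(3))
def crop(cam,b):
    snap(cam,cam+n+'.png'); im=cv2.imread('pics/'+cam+n+'.png'); c=im[b[1]:b[3],b[0]:b[2]]; s=min(400/c.shape[1],500/c.shape[0]); print(cam,s)
    r=cv2.resize(c,None,fx=s,fy=s,interpolation=cv2.INTER_CUBIC); out=np.zeros((500,400,3),np.uint8); out[:r.shape[0],:r.shape[1]]=r[:500,:400]; return out
cv2.imwrite('pics/sw%s.png'%n,np.hstack([crop('side',bs),crop('wrist',bw)]))
E
python3 look.py 7 200,150,300,275 160,100,400,400
```

```text
7.7833 [ 467.4 -260.4  134.6] 18.1 [-0.002  0.001 -1.   ] [ 0.8 -0.5 -1.9] [-0.083  0.006  0.07 ] 25.9 [-0.53   0.373  1.872 -0.     0.898 -0.847]
side 4.0
wrist 1.6666666666666667
```

View pics/sw7.png

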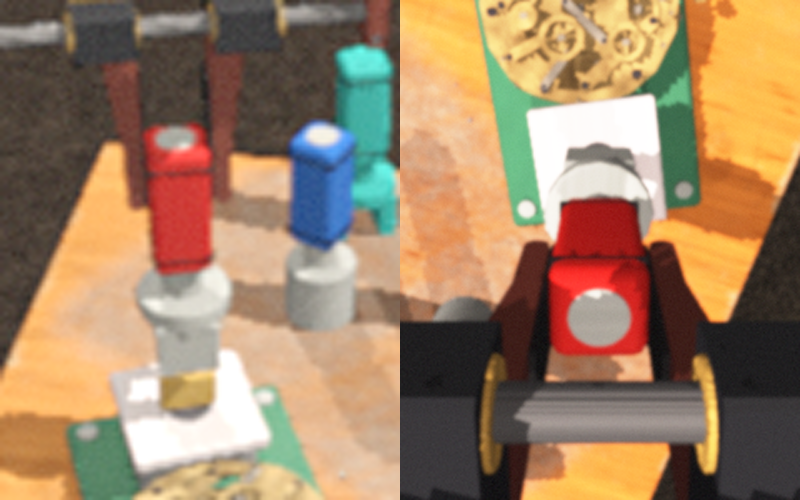

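```bash
python3 - <<'E'
from plan import *
np.set_printoptions(precision=1,suppress=True)
k=np.array([467,-260,80.]); R=Rpsi(18); X=R[:,0];Z=R[:,2]
for y in(19,9):
  for s in(14,-14): print('jaw',y,s,(np.array(proj('side',k+s*X+y*Z))-[200,150])*4)
for s in(14,-14): print('tangtop near foot',(np.array(proj('side',np.array([467,-260,44])+s*X+3*Z))-[200,150])*4,(np.array(proj('side',np.array([467,-260,64])+s*X+3*Z))-[200,150])*4)
for s in (13,-13): print('top',(np.array(proj('side',k+[0,0,112]))-[200,150])*4)
im=cv2.imread('pics/wrist7.png'); cv2.imwrite('pics/w7c.png',cv2.resize(im[150:240,220:340],None,fx=6.5,fy=6.5,interpolation=cv2.INTER_CUBIC))
im=cv2.imread('pics/side7.png'); cv2.imwrite('pics/s7c.png',cv2.resize(im[210:280,210:290],None,fx=8,fy=8,interpolation=cv2.INTER_CUBIC))
E
```

```text
jaw 19 14 [155.9 375.4]
jaw 19 -14 [218.9 369. ]
jaw 9 14 [153.9 360.7]
jaw 9 -14 [216.2 354.4]
tangtop near foot [156.2 411.4] [154.3 378.8]
tangtop near foot [216.5 405. ] [215.5 372.5]
top [173.4 137.2]
top [173.4 137.2]
```

View pics/w7c.png

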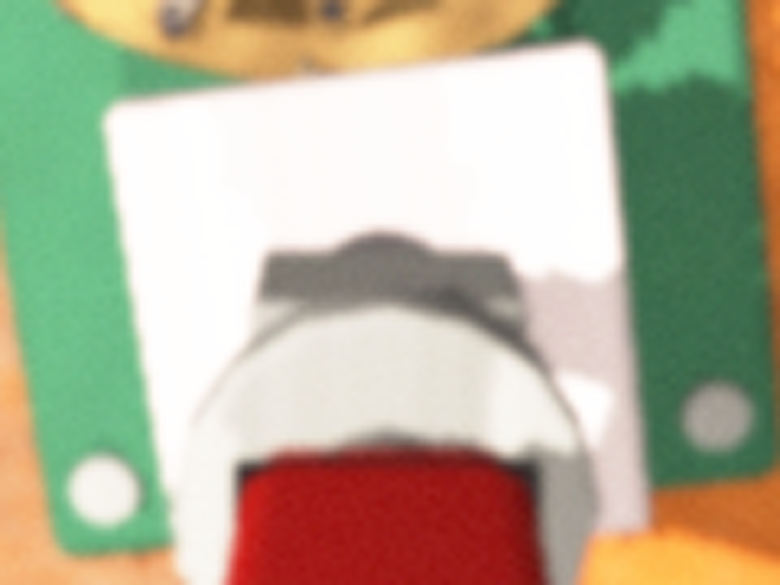

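View pics/s7c.png

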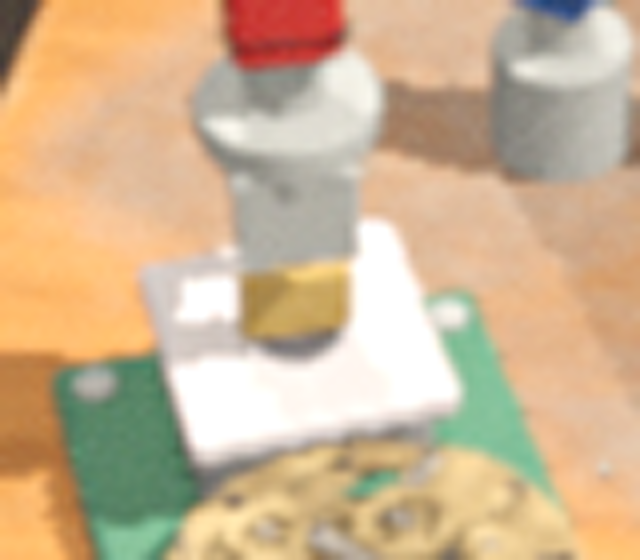

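```bash
python3 - <<'E'
from plan import *
np.set_printoptions(precision=1,suppress=True)
o={'ee_pos':np.array([0,0,135.]),'orientation':Ro.from_matrix(Rpsi(0)).as_rotvec()}
P=np.array([onz('wrist',*(np.array(p)/6.5+[220,150]-.4),44,o)[:2] for p in [(107,102),(603,38),(650,530)]])
print(P, np.linalg.norm(P[0]-P[1]),np.linalg.norm(P[2]-P[1]),(P[0]+P[2])/2, [np.degrees(np.arctan2(*(P[1]-P[i])[::-1])) for i in (0,2)])
c={'ee_pos':np.zeros(3),'orientation':np.zeros(3)}
for z in (0,2,3,4): print(z,proj('wrist',np.array([0,-57.,z]),c), [(np.array(proj('wrist',np.array([s,y,z+19.]),c))-[220,150])*6.5 for s,y in((14,55),(-14,55),(14,29))])
E
```

```text
[[-33.8  31.4]
 [ 26.9  39.3]
 [ 34.7 -24.4]] 61.23285511758961 64.16795135844528 [0.5 3.5] [np.float64(7.372034471098629), np.float64(96.97039279215247)]
0 (np.float64(278.1919641638117), np.float64(296.5905754283448)) [array([507.3, 266.2]), array([251.3, 266.2]), array([521.2, 327.9])]
2 (np.float64(278.1900857760176), np.float64(292.3661634406528)) [array([507.6, 248.4]), array([251. , 248.4]), array([521.5, 308.2])]
3 (np.float64(278.18914129639575), np.float64(290.2420700829946)) [array([507.7, 239.4]), array([250.9, 239.4]), array([521.7, 298.4])]
4 (np.float64(278.1881932664653), np.float64(288.10999223649736)) [array([507.9, 230.5]), array([250.7, 230.5]), array([521.9, 288.5])]
```

>>> carry_out:
  delta_pos:
    - [0,0.5,0]
    - [0,1,0]
    - [0,1.5,0]
    - [0,2,0]
    - [0,2.5,0]
    - [0,2.8,0]
    - [0,3.1,0]
    - [0,3.3,0]
  rotation:
    - [0,0,0]
    - [0,0,0]
    - [0,0,0]
    - [0,0,0]
    - [0,0,0]
    - [0,0,0]
    - [0,0,0]
    - [0,0,0]

```text
t: 8.55
ee_pos: [468.2, -261.4, 102.0]
orientation: [-1.556, -0.248, 0.248]
ft_force: [0.2, -0.1, -1.1]
width: 26.0
```

>>> carry_out:
  delta_pos:
    - [0,0.1,0]
    - [0,0.2,0]
    - [0,0.3,0]
    - [0,0.3,0]
  rotation:
    - [0,0,0]
    - [0,0,0]
    - [0,0,0]
    - [0,0,0]

```text
t: 8.88
ee_pos: [468.3, -261.5, 99.5]
orientation: [-1.557, -0.248, 0.248]
ft_force: [0.2, -0.8, -2.1]
width: 25.9
```

```bash
python3 look.py 8 210,170,290,270 200,100,360,300
```

```text
8.8833 [ 468.3 -261.5   99.5] 18.1 [ 0. -0. -1.] [ 0.2 -0.8 -2.1] [-0.029  0.054 -0.008] 25.9 [-0.531  0.427  1.891 -0.     0.823 -0.847]
side 5.0
wrist 2.5
```

View pics/sw8.png

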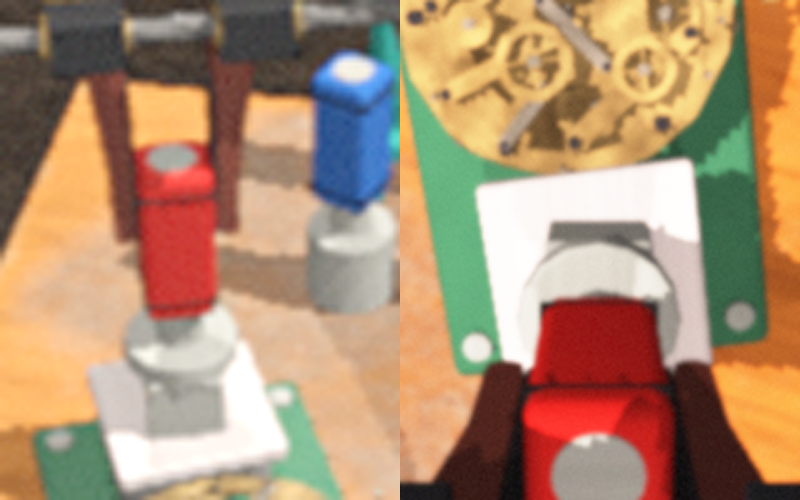

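>>> carry_out:
  delta_pos:
    - [0,0.07,0]
    - [0,0.1,0]
    - [0,0.1,0]
  rotation:
    - [0,0,0]
    - [0,0,0]
    - [0,0,0]

```text
t: 9.23
ee_pos: [468.5, -261.7, 99.4]
orientation: [-1.557, -0.248, 0.248]
ft_force: [-2.3, 1.1, 5.0]
width: 25.7
```

>>> carry_out:
  delta_pos:
    - [0,0.07,0]
    - [0,0.1,0]
    - [0,0.1,0]
  rotation:
    - [0,0,0]
    - [0,0,0]
    - [0,0,0]

```text
t: 9.48
ee_pos: [468.6, -261.8, 99.3]
orientation: [-1.557, -0.249, 0.248]
ft_force: [-4.7, 3.5, 15.8]
width: 25.9
```

```bash
python3 - <<'E'
import cv2
im=cv2.imread('pics/wrist8.png'); cv2.imwrite('pics/w8c.png',cv2.resize(im[150:240,220:340],None,fx=6.5,fy=6.5,interpolation=cv2.INTER_CUBIC))
im=cv2.imread('pics/side8.png'); cv2.imwrite('pics/s8c.png',cv2.resize(im[225:275,220:275],None,fx=12,fy=12,interpolation=cv2.INTER_CUBIC))
E
```

```text
(no output)
```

View pics/w8c.png

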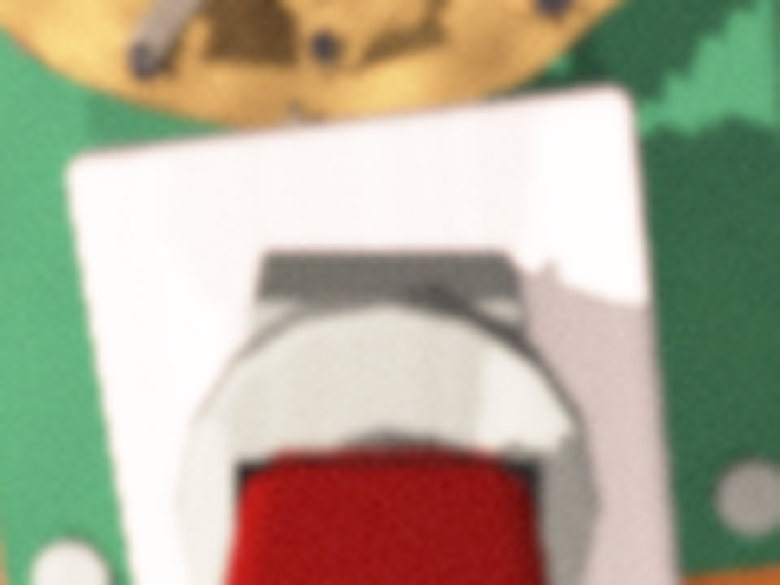

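View pics/s8c.png

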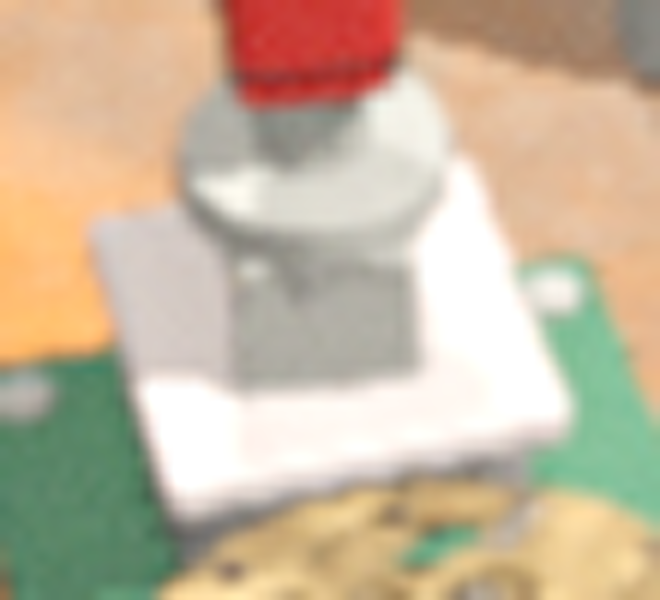

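```bash
python3 - <<'E'
from plan import *
np.set_printoptions(precision=1,suppress=True)
o={'ee_pos':np.array([0,0,99.]),'orientation':Ro.from_matrix(Rpsi(0)).as_rotvec()}
f=lambda p: onz('wrist',*(np.array(p)/6.5+[220,150]-.42),44,o)[:2]
a,b,e=[f(p) for p in [(68,158),(632,88),(672,530)]]   # e on right edge
j1,j2=f((264,252)),f((508,252))
print('edges',a,b,e,np.linalg.norm(a-b)); u=(b-a)/np.linalg.norm(b-a); n=np.array([u[1],-u[0]])
print(np.degrees(np.arctan2(u[1],u[0])))
c=(a+b)/2+32*n; print('strap c',c, 'right edge ang',np.degrees(np.arctan2(*(b-e)[::-1])))
print('jaw',j1,j2,np.linalg.norm(j1-j2),'key c',(j1+j2)/2-[0,19])
g=lambda p: onz('side',*(np.array(p)/12+[220,225]-.45),44)[:2]
q=[g(p) for p in [(230,388),(420,372)]]; s=[g(p) for p in [(95,228),(172,515),(572,418)]]
d=(q[0]-q[1])/np.linalg.norm(q[0]-q[1]); m=np.array([-d[1],d[0]]); kc=(q[0]+q[1])/2; kc1=kc-19*m
print('side jaw',q,np.linalg.norm(q[0]-q[1]),np.degrees(np.arctan2(d[1],d[0])),'key c',kc1,'strap',(s[0]+s[2])/2,s,np.linalg.norm(s[1]-s[2]),np.linalg.norm(s[0]-s[1]))
E
```

```text
edges [-33.9  31.3] [26.7 38.9] [ 32.8 -11.3] 61.09224022051644
7.1375456574401
strap c [0.4 3.3] right edge ang 96.85290222747999
jaw [-12.9  20.9] [13.7 20.9] 26.632838667058166 key c [0.4 1.9]
side jaw [array([ 477.6, -242.1]), array([ 449.8, -250.2])] 28.99509035627208 16.16873424806035 key c [ 469.  -264.4] strap [ 465.9 -259.2] [array([ 506.8, -274.6]), array([ 480. , -214.1]), array([ 425.1, -243.9])] 62.450302560958356 66.1103615844395
```

```bash
python3 - <<'E'
from plan import *
np.set_printoptions(precision=1,suppress=True)
R=Rpsi(18); X=R[:,0];Z=R[:,2]
P=lambda p:(np.array(proj('side',p))-[220,225]+.45)*12
for k in ([467,-260,44],[467.9,-262.9,44]):
  k=np.array(k,float); print([P(k+s*X+19*Z) for s in(14,-14)], [P(k+s*X+19*Z+[0,0,26]) for s in(14,-14)],P(k+[0,0,112]))
H=Rpsi(25.2);c=np.array([466.7,-260.2,44])
print([P(c+a*31*H[:,0]+b*32*H[:,2]) for a,b in((1,-1),(1,1),(-1,1))])
E
```

```text
[array([243.8, 410.6]), array([427.6, 391. ])] [array([236.2, 282.4]), array([423.7, 263. ])] [ 295.4 -270.4]
[array([242.2, 396.9]), array([425.4, 377.4])] [array([234.6, 268.8]), array([421.5, 249.5])] [ 293.5 -282.7]
[array([ 87.1, 221.3]), array([170.9, 495.7]), array([573.3, 415.6])]
```

>>> carry_out:
  delta_pos:
    - [0,-0.2,0]
    - [0,-0.3,0]
    - [0,-0.3,0.1]
    - [0,-0.3,0.2]
    - [0,-0.3,0.2]
  rotation:
    - [0,0,0]
    - [0,0,0]
    - [0,0,0]
    - [0,0,0]
    - [0,0,0]

```text
t: 9.9
ee_pos: [467.4, -259.3, 100.2]
orientation: [-1.556, -0.248, 0.248]
ft_force: [0.1, 0.8, -2.0]
width: 26.0
```

```bash
python3 look.py 9 220,225,275,275 220,150,340,240; python3 - <<'E'
import cv2,numpy as np
a=cv2.imread('pics/side9.png')[225:275,220:275]; cv2.imwrite('pics/s9c.png',cv2.resize(a,None,fx=12,fy=12,interpolation=cv2.INTER_CUBIC))
E
```

```text
9.9 [ 467.4 -259.3  100.2] 18.1 [-0.001  0.    -1.   ] [ 0.1  0.8 -2. ] [-0.042  0.039  0.062] 26.0 [-0.529  0.424  1.894  0.     0.824 -0.845]
side 7.2727272727272725
wrist 3.3333333333333335
```

View pics/s9c.png

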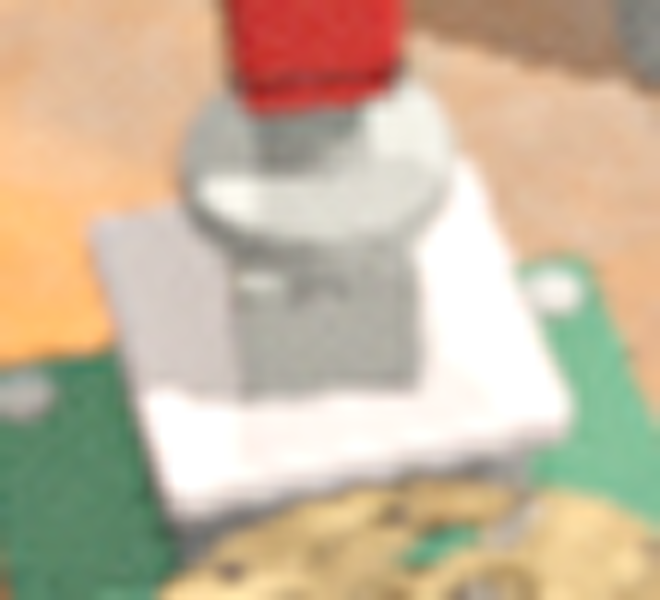

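View pics/sw9.png

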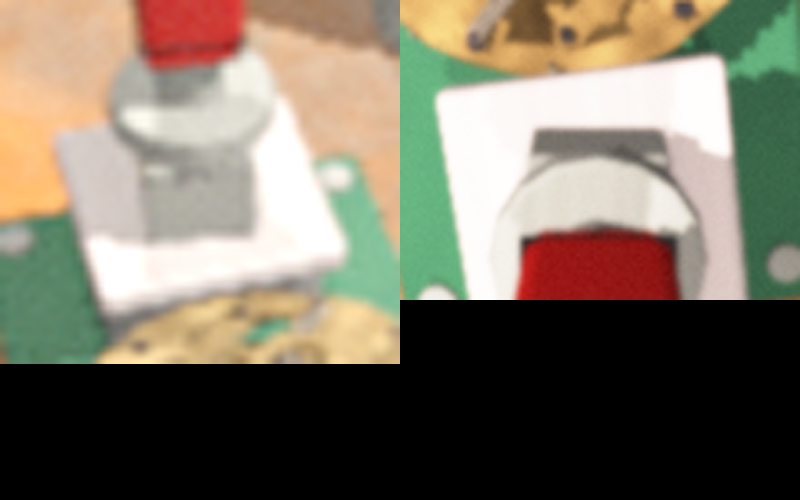

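```bash
python3 - <<'E'
from plan import *
np.set_printoptions(precision=1,suppress=True)
R=Rpsi(18); X=R[:,0];Z=R[:,2]
P=lambda p:(np.array(proj('side',p))-[220,225]+.45)*12
k=np.array([467,-260,45.])
print('jaw',[P(k+s*X+19*Z) for s in(14,-14)],'handle',[P(k+s*X+13*Z+[0,0,50]) for s in(13,-13)],'per mm Z',P(k+Z)-P(k))
o={'ee_pos':np.array([0,0,100.]),'orientation':Ro.from_matrix(Rpsi(0)).as_rotvec()}
f=lambda p,z: onz('wrist',*((np.array(p)-[400,0])/3.3333+[220,150]-.35),z,o)[:2]
a,b=f((437,95),44),f((723,57),44); u=(b-a)/np.linalg.norm(b-a); n=np.array([u[1],-u[0]])
print(a,b,np.linalg.norm(a-b),'strap c',(a+b)/2+32*n,'key',(f((536,128),45)+f((664,128),45))/2-[0,19])
E
```

```text
jaw [array([243.5, 405.8]), array([427.5, 386.1])] handle [array([231.6, 126.9]), array([408.1, 109.4])] per mm Z [0.7 4.3]
[-33.6  28.1] [26.7 36.2] 60.920206538513895 strap c [0.8 0.4] key [0.9 2.1]
```

>>> carry_out:
  delta_pos:
    - [0,0,0.1]
    - [0,0,0.2]
    - [0,0,0.3]
    - [0,0,0.3]
  rotation:
    - [0,0,0]
    - [0,0,0]
    - [0,0,0]
    - [0,0,0]

```text
t: 10.33
ee_pos: [466.6, -256.5, 100.4]
orientation: [-1.556, -0.248, 0.248]
ft_force: [0.1, 0.5, -1.3]
width: 26.0
```

>>> carry_out:
  delta_pos:
    - [0,0,0.1]
    - [0,0,0.1]
  rotation:
    - [0,0,0]
    - [0,0,0]

```text
t: 10.5
ee_pos: [466.4, -255.7, 100.5]
orientation: [-1.557, -0.248, 0.248]
ft_force: [0.5, 0.0, -1.1]
width: 25.6
```

>>> carry_out:
  delta_pos:
    - [0,0,0.1]
    - [0,0,0.1]
  rotation:
    - [0,0,0]
    - [0,0,0]

```text
t: 10.67
ee_pos: [466.0, -254.7, 100.5]
orientation: [-1.556, -0.248, 0.248]
ft_force: [-0.2, -0.2, -2.5]
width: 25.8
```

>>> carry_out:
  delta_pos:
    - [0,0,0.1]
    - [0,0,0.1]
  rotation:
    - [0,0,0]
    - [0,0,0]

```text
t: 10.83
ee_pos: [466.0, -254.1, 100.5]
orientation: [-1.557, -0.249, 0.248]
ft_force: [0.1, -0.9, -2.2]
width: 25.9
```

>>> carry_out:
  delta_pos:
    - [0,0,0.1]
    - [0,0,0.1]
  rotation:
    - [0,0,0]
    - [0,0,0]

```text
t: 11.0
ee_pos: [465.9, -253.6, 100.7]
orientation: [-1.558, -0.249, 0.248]
ft_force: [0.6, -3.5, -3.6]
width: 25.9
```

>>> carry_out:
  delta_pos:
    - [0,0,0.1]
    - [0,0,0.1]
  rotation:
    - [0,0,0]
    - [0,0,0]

```text
t: 11.17
ee_pos: [465.5, -252.5, 100.7]
orientation: [-1.558, -0.249, 0.248]
ft_force: [0.9, -4.8, -3.1]
width: 25.7
```

>>> carry_out:
  delta_pos:
    - [0,0,-0.3]
    - [0,0,-0.6]
    - [0,0,-0.9]
    - [0,0,-1.2]
    - [0,0,-1.2]
  rotation:
    - [0,0,0]
    - [0,0,0]
    - [0,0,0]
    - [0,0,0]
    - [0,0,0]

```text
t: 11.58
ee_pos: [468.8, -263.5, 100.3]
orientation: [-1.556, -0.247, 0.248]
ft_force: [-0.0, 0.1, -2.3]
width: 25.8
```

>>> carry_out:
  delta_pos:
    - [0,0,-0.1]
    - [0,0,-0.1]
  rotation:
    - [0,0,0]
    - [0,0,0]

```text
t: 11.75
ee_pos: [468.8, -263.8, 100.2]
orientation: [-1.555, -0.247, 0.248]
ft_force: [0.9, 2.6, -2.0]
width: 25.7
```

>>> carry_out:
  delta_pos:
    - [0,0,-0.1]
    - [0,0,-0.1]
  rotation:
    - [0,0,0]
    - [0,0,0]

```text
t: 11.92
ee_pos: [469.0, -264.5, 100.2]
orientation: [-1.555, -0.247, 0.249]
ft_force: [-0.3, 4.1, -1.9]
width: 26.0
```

>>> carry_out:
  delta_pos:
    - [0,0,-0.1]
    - [0,0,-0.1]
  rotation:
    - [0,0,0]
    - [0,0,0]

```text
t: 12.08
ee_pos: [469.4, -265.7, 100.1]
orientation: [-1.555, -0.247, 0.249]
ft_force: [-1.1, 5.0, -3.2]
width: 25.8
```

>>> carry_out:
  delta_pos:
    - [0,0,0.3]
    - [0,0,0.6]
    - [0,0,0.75]
    - [0,0,0.75]
  rotation:
    - [0,0,0]
    - [0,0,0]
    - [0,0,0]
    - [0,0,0]

```text
t: 12.42
ee_pos: [467.7, -259.3, 100.8]
orientation: [-1.558, -0.249, 0.248]
ft_force: [-0.7, -0.7, -1.8]
width: 25.9
```

```bash
python3 look.py 10 210,170,290,270 200,100,360,300
```

```text
12.4167 [ 467.7 -259.3  100.8] 18.1 [ 0.001 -0.001 -1.   ] [-0.7 -0.7 -1.8] [-0.059  0.075  0.05 ] 25.9 [-5.280e-01  4.230e-01  1.895e+00 -1.000e-03  8.230e-01 -8.440e-01]
side 5.0
wrist 2.5
```

View pics/sw10.png

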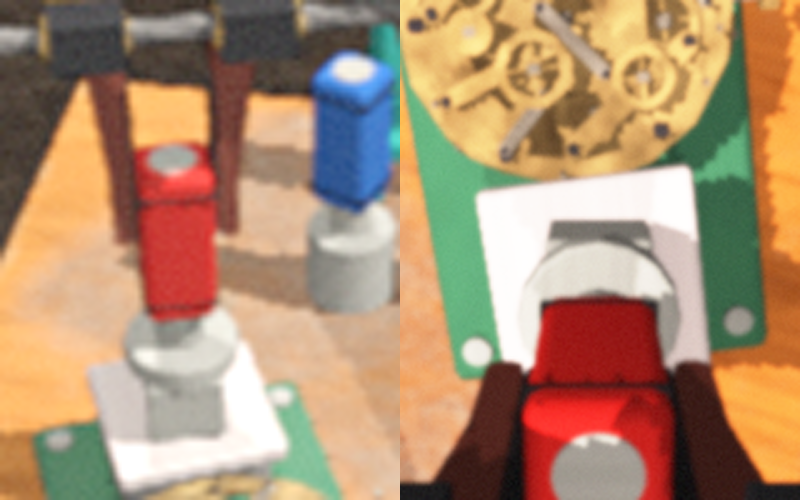

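Upright, centred. Press down to seat.

>>> carry_out:
  delta_pos:
    - [0,0.1,0]
    - [0,0.15,0]
    - [0,0.15,0]
  rotation:
    - [0,0,0]
    - [0,0,0]
    - [0,0,0]

```text
t: 12.77
ee_pos: [467.8, -259.4, 99.4]
orientation: [-1.557, -0.248, 0.248]
ft_force: [-1.5, 0.5, 3.5]
width: 25.8
```

>>> carry_out:
  delta_pos:
    - [0,0.1,0]
    - [0,0.1,0]
  rotation:
    - [0,0,0]
    - [0,0,0]

```text
t: 12.93
ee_pos: [468.0, -259.5, 99.4]
orientation: [-1.557, -0.249, 0.247]
ft_force: [-4.1, 1.5, 13.7]
width: 25.8
```

>>> carry_out:
  delta_pos:
    - [-0.01,-0.05,0]
    - [-0.015,-0.05,0]
    - [-0.02,-0.05,0]
    - [-0.03,-0.05,0]
    - [-0.04,-0.05,0.01]
    - [-0.046,-0.05,0.01]
    - [-0.053,-0.05,0.01]
    - [-0.06,-0.05,0.015]
    - [-0.067,-0.05,0.02]
    - [-0.073,-0.05,0.023]
    - [-0.08,-0.05,0.03]
    - [-0.086,-0.05,0.032]
  rotation:
    - [0,0.06,0]
    - [0,0.12,0]
    - [0,0.18,0]
    - [0,0.24,0]
    - [0,0.3,0]
    - [0,0.36,0]
    - [0,0.42,0]
    - [0,0.48,0]
    - [0,0.54,0]
    - [0,0.6,0]
    - [0,0.66,0]
    - [0,0.72,0]

```text
t: 13.93
ee_pos: [467.7, -260.4, 99.4]
orientation: [-1.549, 0.317, -0.321]
ft_force: [0.2, -2.3, 5.4]
width: 26.2
```

```bash
python3 look.py 11 210,170,290,270 200,100,360,300
```

```text
13.9333 [ 467.7 -260.4   99.4] -23.3 [ 0.002 -0.002 -1.   ] [ 0.2 -2.3  5.4] [-0.662  0.286  0.083] 26.2 [-5.300e-01  4.250e-01  1.896e+00 -1.000e-03  8.180e-01 -1.220e-01]
side 5.0
wrist 2.5
```

View pics/sw11.png

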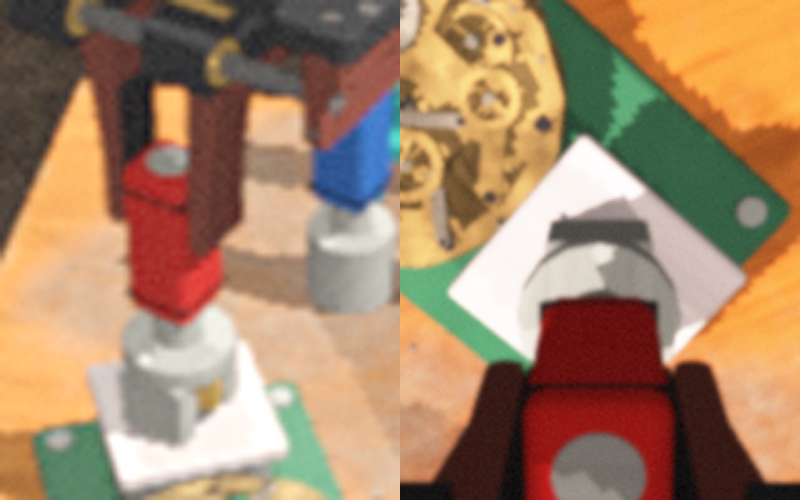

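>>> carry_out:
  delta_pos:
    - [-0.01,0,0]
    - [-0.015,0,0]
    - [-0.02,0,0]
    - [-0.03,0,0]
    - [-0.04,0,0.01]
    - [-0.046,0,0.01]
    - [-0.053,0,0.01]
    - [-0.06,0,0.015]
    - [-0.067,0,0.02]
    - [-0.073,0,0.023]
    - [-0.08,0,0.03]
    - [-0.086,0,0.032]
  rotation:
    - [0,0.06,0]
    - [0,0.12,0]
    - [0,0.18,0]
    - [0,0.24,0]
    - [0,0.3,0]
    - [0,0.36,0]
    - [0,0.42,0]
    - [0,0.48,0]
    - [0,0.54,0]
    - [0,0.6,0]
    - [0,0.66,0]
    - [0,0.72,0]

```text
t: 15.03
ee_pos: [466.2, -260.1, 99.4]
orientation: [-1.39, 0.873, -0.877]
ft_force: [-4.1, -4.8, 7.4]
width: 25.8
```

>>> carry_out:
  delta_pos:
    - [-0.01,0,0]
    - [-0.015,0,0]
    - [-0.02,0,0]
    - [-0.03,0,0]
    - [-0.04,0,0.01]
    - [-0.046,0,0.01]
    - [-0.053,0,0.01]
    - [-0.06,0,0.015]
    - [-0.067,0,0.02]
    - [-0.067,0,0.02]
  rotation:
    - [0,0.06,0]
    - [0,0.12,0]
    - [0,0.18,0]
    - [0,0.24,0]
    - [0,0.3,0]
    - [0,0.36,0]
    - [0,0.42,0]
    - [0,0.48,0]
    - [0,0.54,0]
    - [0,0.54,0]

```text
t: 15.87
ee_pos: [465.5, -258.7, 99.4]
orientation: [-1.164, 1.278, -1.28]
ft_force: [-5.1, -2.8, 10.3]
width: 25.8
```

```bash
python3 look.py 12 210,170,290,270 200,100,360,300; python3 -c "
import cv2
im=cv2.imread('pics/side12.png')[220:275,215:275]; cv2.imwrite('pics/s12c.png',cv2.resize(im,None,fx=10,fy=10,interpolation=cv2.INTER_CUBIC))"
```

```text
15.8667 [ 465.5 -258.7   99.4] -95.4 [-0.001 -0.001 -1.   ] [-5.1 -2.8 10.3] [-0.576  1.391 -0.009] 25.8 [-0.529  0.423  1.9   -0.002  0.819  1.138]
side 5.0
wrist 2.5
```

View pics/sw12.png

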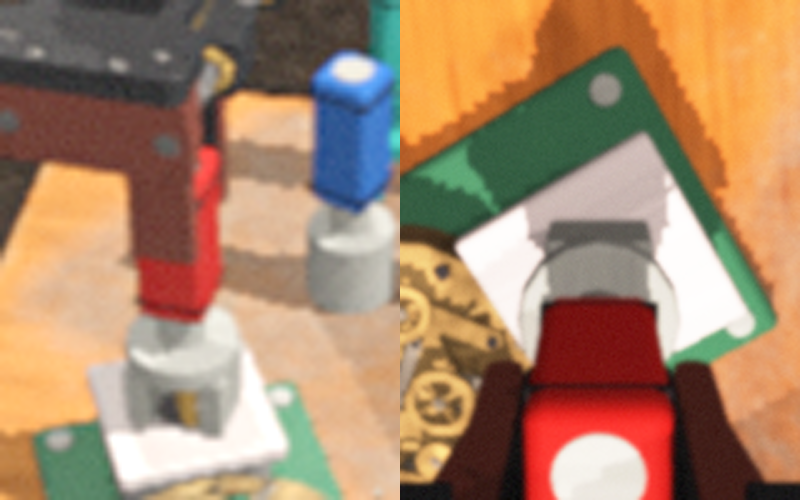

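View pics/s12c.png

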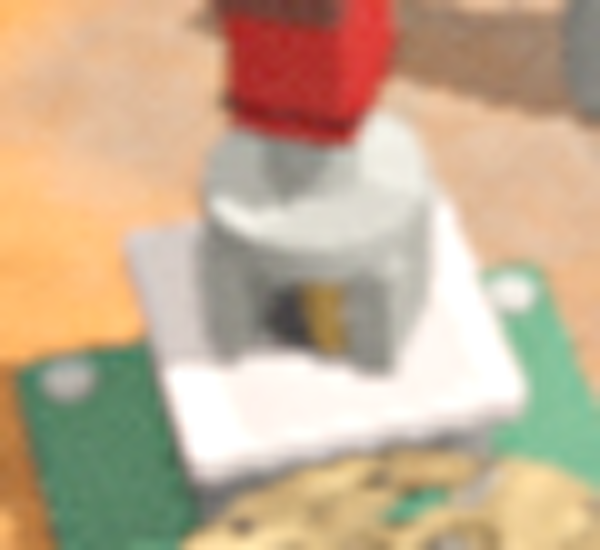

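```bash
python3 - <<'E'
from plan import *
np.set_printoptions(precision=1,suppress=True)
o={'ee_pos':np.array([0,0,99.]),'orientation':Ro.from_matrix(Rpsi(0)).as_rotvec()}
f=lambda p,z=44: onz('wrist',*((np.array(p)-[400,0])/2.5+[200,100]-.3),z,o)[:2]
t,l,r=f((645,130)),f((456,243)),f((748,322))
print(t,l,r,np.linalg.norm(t-l),np.linalg.norm(t-r),'c',(l+r)/2,'jaw',f((549,222)),f((648,222)),(f((549,222))+f((648,222)))/2-[0,19], 'edge ang',np.degrees(np.arctan2(*(t-l)[::-1])))
# same for s11 (41deg)
t,l,r=f((585,133)),f((447,292)),f((748,275)); print(np.linalg.norm(t-l),np.linalg.norm(t-r),'c11',(l+r)/2,'jaw',(f((552,222))+f((650,222)))/2-[0,19])
E
```

```text
[11.6 45.6] [-41.9  13.4] [ 42.6 -10.4] 62.43937773351272 64.04794043526972 c [0.4 1.5] jaw [-15.3  19.6] [12.8 19.6] [-1.2  0.6] edge ang 31.000557534008117
61.13283764642326 62.17584419489568 c11 [-1.6  1.3] jaw [-0.5  0.6]
```

>>> carry_out:
  delta_pos:
    - [0.01,-0.05,0]
    - [0.02,-0.05,0]
    - [0.03,-0.05,0]
    - [0.04,-0.05,0.01]
    - [0.06,-0.05,0.01]
    - [0.08,-0.05,0.01]
    - [0.1,-0.05,0.02]
    - [0.1,-0.05,0.02]
    - [0.1,-0.05,0.02]
  rotation:
    - [0,-0.06,0]
    - [0,-0.12,0]
    - [0,-0.18,0]
    - [0,-0.24,0]
    - [0,-0.3,0]
    - [0,-0.36,0]
    - [0,-0.42,0]
    - [0,-0.42,0]
    - [0,-0.42,0]

```text
t: 16.72
ee_pos: [466.1, -258.6, 99.4]
orientation: [-1.346, 0.964, -0.964]
ft_force: [-0.7, 1.5, 4.7]
width: 25.9
```

```bash
python3 look.py 13 210,170,290,270 200,100,360,300; python3 -c "
import cv2
im=cv2.imread('pics/side13.png')[220:275,215:275]; cv2.imwrite('pics/s13c.png',cv2.resize(im,None,fx=10,fy=10,interpolation=cv2.INTER_CUBIC))"
```

```text
16.7167 [ 466.1 -258.6   99.4] -71.2 [ 0.  0. -1.] [-0.7  1.5  4.7] [ 0.423  0.445 -0.025] 25.9 [-5.290e-01  4.230e-01  1.899e+00  1.000e-03  8.200e-01  7.140e-01]
side 5.0
wrist 2.5
```

View pics/sw13.png

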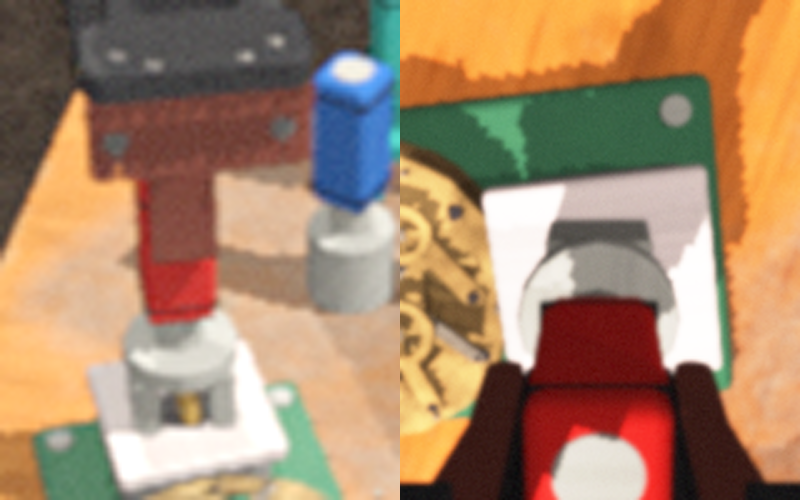

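View pics/s13c.png

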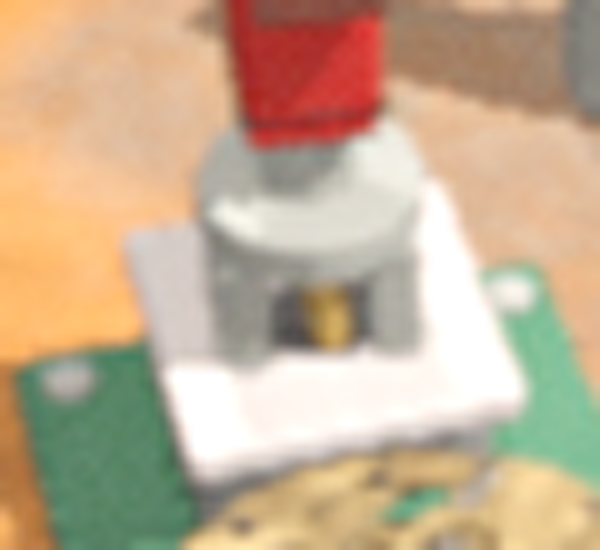

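>>> carry_out:
  delta_pos:
    - [0,0,0]
    - [0,0,0]
    - [0,0,0]
    - [0,0,0]
    - [0,0,0]
    - [0,0,0]
    - [0,0,0]
  rotation:
    - [0,0,0]
    - [0,0,0]
    - [0,0,0]
    - [0,0,0]
    - [0,0,0]
    - [0,0,0]
    - [0,0,0]
  hand: 60

```text
t: 17.4
ee_pos: [465.9, -258.8, 98.9]
orientation: [-1.346, 0.965, -0.965]
ft_force: [-0.3, -0.2, 0.1]
width: 66.3
```

```bash
python3 look.py 14 210,170,290,270 160,100,400,400
```

```text
17.4 [ 465.9 -258.8   98.9] -71.3 [-0.  0. -1.] [-0.3 -0.2  0.1] [-0.062  0.124  0.002] 66.3 [-0.529  0.424  1.899  0.     0.819  0.715]
side 5.0
wrist 1.6666666666666667
```

View pics/sw14.png

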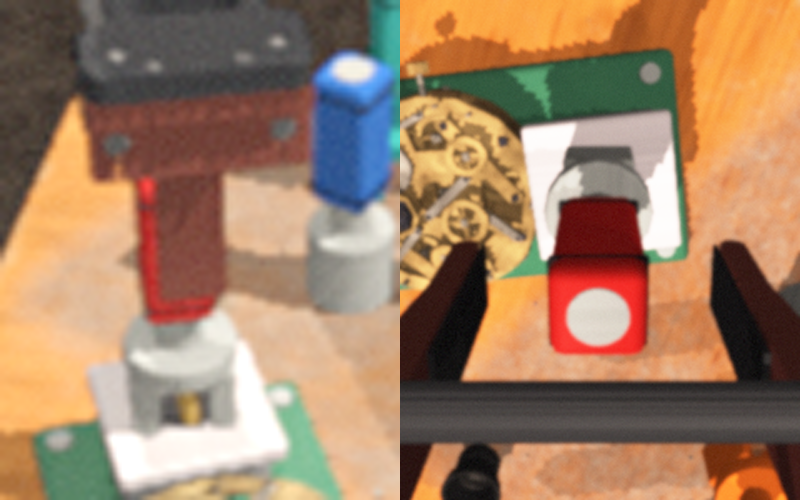

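Released cleanly; key stands. Rise clear and move back to see it from the top.

>>> carry_out:
  delta_pos:
    - [0,-1,0]
    - [0,-3,0]
    - [0,-6,0]
    - [0,-9,0]
    - [0,-12,0]
    - [0,-15,0]
    - [0,-17,0]
    - [0,-17,0]
  rotation:
    - [0,0,0]
    - [0,0,0]
    - [0,0,0]
    - [0,0,0]
    - [0,0,0]
    - [0,0,0]
    - [0,0,0]
    - [0,0,0]

```text
t: 18.17
ee_pos: [468.3, -260.1, 274.6]
orientation: [-1.345, 0.958, -0.972]
ft_force: [1.4, -0.5, 0.0]
width: 67.3
```

```bash
python3 - <<'E'
from plan import *
# tool axes at psi=-71: move in world (-60,+250,0)
print(Rpsi(-71.2).T@np.array([-60,240,0])/10)
E
```

```text
[-24.65317641   0.           2.05448112]
```

>>> carry_out:
  delta_pos:
    - [-3,0,0.3]
    - [-6,0,0.5]
    - [-9,0,0.8]
    - [-12,0,1]
    - [-15,0,1.3]
    - [-18,0,1.5]
    - [-21,0,1.8]
    - [-24,0,2]
    - [-24,0,2]
    - [-24,0,2]
  rotation:
    - [0,0,0]
    - [0,0,0]
    - [0,0,0]
    - [0,0,0]
    - [0,0,0]
    - [0,0,0]
    - [0,0,0]
    - [0,0,0]
    - [0,0,0]
    - [0,0,0]

```text
t: 19.0
ee_pos: [407.1, -24.0, 268.7]
orientation: [-1.348, 0.963, -0.963]
ft_force: [0.8, -0.4, -0.1]
width: 66.9
```

```bash
python3 - <<'E'
from h import *
snap('top','t15.png'); snap('side','s15.png')
t=cv2.imread('pics/t15.png'); s=cv2.imread('pics/s15.png')
a=cv2.resize(t[150:225,205:285],None,fx=5,fy=5,interpolation=cv2.INTER_CUBIC); b=cv2.resize(s[170:270,210:290],None,fx=5,fy=5,interpolation=cv2.INTER_CUBIC)
A=np.zeros((500,400,3),np.uint8);A[:a.shape[0]]=a
cv2.imwrite('pics/f15.png',np.hstack([A,b]))
E
```

```text
(no output)
```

View pics/f15.png

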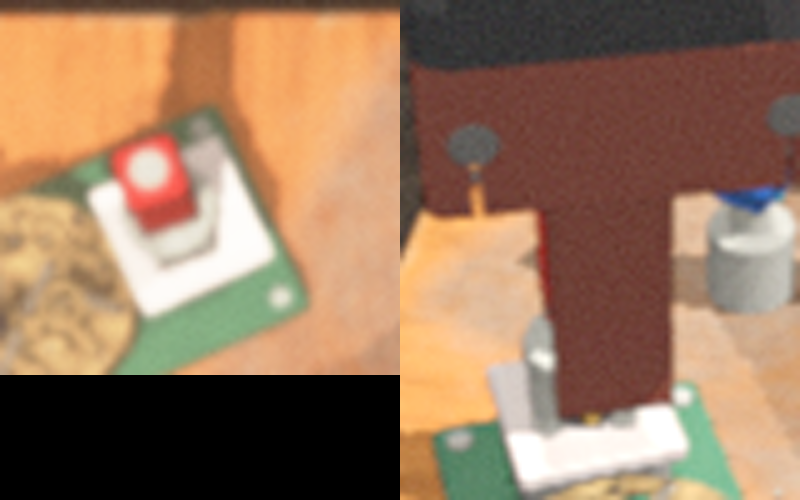

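View pics/s15.png

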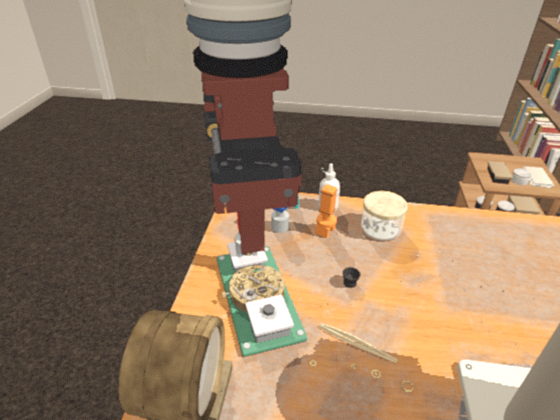

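>>> carry_out:
  delta_pos:
    - [-3,-1,1]
    - [-6,-2,2]
    - [-9,-3,3]
    - [-12,-4,4]
    - [-14,-4,4.8]
    - [-14,-4,4.8]
  rotation:
    - [0,0,0]
    - [0,0,0]
    - [0,0,0]
    - [0,0,0]
    - [0,0,0]
    - [0,0,0]

```text
t: 19.6
ee_pos: [409.6, 124.9, 309.5]
orientation: [-1.345, 0.964, -0.964]
ft_force: [-0.6, -0.5, 0.7]
width: 67.1
```

```bash
python3 - <<'E'
from plan import *
np.set_printoptions(precision=1,suppress=True)
print(onz('top',150/5+205-.4,170/5+150-.4,156))
snap('side','s16.png'); s=cv2.imread('pics/s16.png')
b=cv2.resize(s[170:270,210:290],None,fx=5,fy=5,interpolation=cv2.INTER_CUBIC); c=cv2.resize(s[235:265,230:260],None,fx=13,fy=13,interpolation=cv2.INTER_CUBIC)
C=np.zeros((500,390,3),np.uint8); C[:390]=c; cv2.imwrite('pics/f16.png',np.hstack([b,C]))
k=np.array([466.7,-260.2,44]); 
P=lambda p:(np.array(proj('side',p))-[230,235]+.45)*13+[400,0]
for a in(-60,-71,-80):
    R=Rpsi(a); X=R[:,0]; Z=R[:,2]; print(a,'near end bottom/top',[P(k-14*X+s*Z+[0,0,h]) for s in(3,-3) for h in (0,20)])
R=Rpsi(-71);X=R[:,0]; Z=R[:,2];print('slot',[P(k-14*X+s*Z+[0,0,h]) for s in(9,-9) for h in (0,26)])
E
```

```text
[ 468.7 -258.9  156. ]
-60 near end bottom/top [array([632.6, 280.8]), array([627.8, 174.7]), array([673. , 270.3]), array([668.9, 164.3])]
-71 near end bottom/top [array([613. , 281.5]), array([607.9, 175.4]), array([655.4, 276.5]), array([651. , 170.4])]
-80 near end bottom/top [array([597.3, 280.2]), array([591.9, 174.1]), array([639.9, 279.8]), array([635.3, 173.7])]
slot [array([570.6, 286.5]), array([563.1, 147.9]), array([697.6, 271.5]), array([692.7, 133. ])]
```

View pics/f16.png

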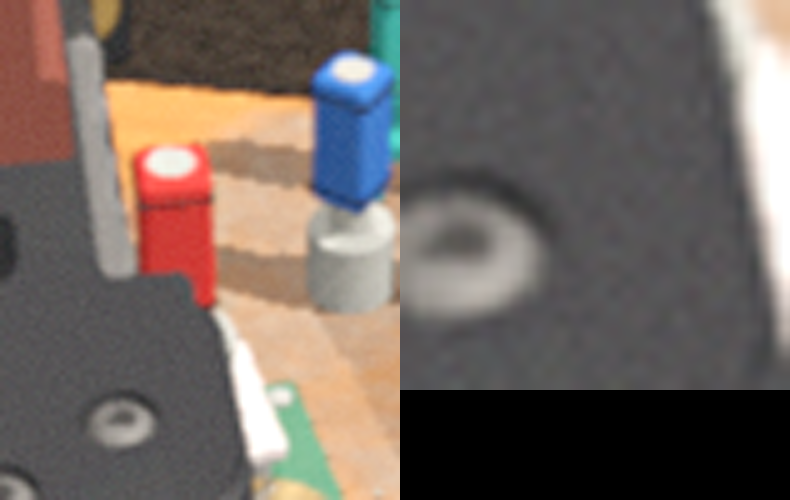

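```bash
python3 -c "
from h import *
print(ctrl.get_obs()['t'],ctrl.get_obs()['ft_force']); print(ctrl.close_job())"
```

```text
19.65 [-0.02583593 -0.44079136 -0.14867721]
the job is handed in; nothing more can be done
None
```

The screw has made about a quarter turn with the red fork key, and the key is left standing upright on it. I handed the job in at 19.65 s.

**What I did**
- I gripped the red key by its handle and lowered it over the brass tang.
- Feeling for contact on both sides, I centred the slot on the tang. I then pressed the key down until its feet met the strap, with about 14 N showing.
- I turned the key 113.5° clockwise, which is about 25° of free play plus about 89° of screw. I then backed it off 24° inside the free play so the slot lies along the tang, and let go.
- The blue key and the orange and turquoise look-alikes were not touched.

**Last checks**
- **Position:** after release, the top view puts the key's axis at (469, -259). My tang estimate is (467, -260), so they agree within about 2 mm.
- **Screw angle:** the side view through the slot puts the tang at about -71° (give or take 5°), against about 18° before.

**What disagreed**
- **Finger length:** the visible finger ends sit about 27 mm behind the stated TCP, so I set the grasp depth from the pictures.
- **Centring:** before the turn, the side-view estimate differed from the wrist view by a few millimetres. The contact probing supported the wrist view.
- **Final view:** the arm hid the tang and slot in the last side picture, so the screw angle comes from a picture taken just before release.

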